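Park the lamp arm and turn its dimmer off

ROBOT

A 6-joint arm with a two-finger parallel gripper is mounted at the origin on the work surface. World frame = base frame: x ahead of the robot, y to its left, z up, the work surface at z = 0. Lengths are in mm, angles in degrees, forces in N, time in s.
With the tool pointing down it reaches from about 300 to 850 mm from the base axis. Payload 4.2 kg.
Tool frame: the origin (TCP) lies at the very end of the fingers, on their centre line; the grasp point (between the pads) lies 19 mm behind it (hold_point_z is the z of the grasp point in the tool frame, in mm); z points along the fingers, y is the direction in which the jaws open and shut (so a half turn about z gives the same grasp; the last joint's range is limited). The gripper opens to 91 mm and grips with 3 to 60 N. Pads are 32 mm wide; open, the fingers measure 118 mm over their backs; the gripper's body (76 mm by 178 mm) begins 60 mm behind the grasp point.
Start: joints at [-74.886, 18.312, 89.639, -0, 72.044, -1.146], TCP at [161.007, -552.018, 178.676] pointing down, gripper open.
Joint ranges: [-177.97, 177.97], [-48.28, 115.42], [12.27, 149.76], [-77.06, 257.06], [2.81, 150.46], [-146.56, 146.56]. Speed limits (degrees/s): [147.25, 147.25, 180, 180, 180, 180].

INTERFACE

Orientations are given as [roll, pitch, yaw] about the fixed x, y, z axes, in that order (R = Rz(yaw) Ry(pitch) Rx(roll)).
In Python, from workcell import state, grab_frame, job_done, hold_point_z gives the robot as it stands. The module is installed in compiled form; this text tells all that it offers.
- The arm moves only by the shell command python3 -m creep 'ROWS' [FORCE]. ROWS is JSON, a list of rows, each a list of 7 numbers: the closure, from 0 (fully open) to 1 (shut), then the shift along the tool's x, y, z in mm, then the turn, a rotation vector about the tool's x, y, z in degrees. A call has 1 to 5 rows; each row shifts and turns the commanded pose from where the row before left it, along the tool's axes as they then stand; what a row does not reach is not made up. A row lasts 1/8 s, in which the tool goes at most 62.5 mm and 10.7 degrees, less where a joint would pass 70% of its speed; a pose out of reach is approached as far as the arm can. A call is refused whole if a number of a shift passes 62.5 or a number of a turn 10.7, either way. A call with a gripper value outside its range is refused whole. The fingers move at their own pace and stop on an object; FORCE is the grip in N (left out, the last holds). Time passes only in rows, so rows that do not move let the fingers close. It gives the time, the measured TCP pose, the force and the opening at its end, in the units of the state.
- state(): the state, without advancing time (a new reading comes with each control period).
- grab_frame(name): name is "side" or "top" or "wrist"; returns a dict with "frame" (480x640x3 uint8, red, green, blue), "fx", "fy", "cx", "cy" (pixels), "view" (4x4, takes a point from world to camera coordinates). Camera axes: x right, y down, z forward; pixel columns grow to the right and rows downward; lengths in mm; the calibration is good to about 2 mm. The wrist camera is an equidistant fisheye: a pixel r from the principal point sees the ray r / f radians off the axis. A picture is of the moment at which its call begins. There is no depth.
- job_done(): hands the job in, once; it reports no verdict.
The state is a dict: "time_s": time; "qpos": joint angles; "qvel": joint speeds; "effort": joint torques, N m; "ee_pos": TCP position; "ee_rot": TCP orientation; "force": force on the tool from outside, world axes, zero at the start; "torque": the same for the moment, N m; "gripper_width": finger opening in mm.
Only numpy, scipy, OpenCV 4.12 (cv2) and the standard library are available. Lean on these libraries where they do the work, as an engineer would, in place of code of your own. Each camera call takes 0.05 s, during which the arm holds its last target.

TASK

The glazing lesson is over: lift the lamp's arm, swing it clear of the clay relief, and lower it gently (do not drop it) between the two prongs of the forked rest on the lamp's own post, so that it lies fully down in the fork. Also turn the dimmer knob fully anticlockwise (seen from above) to its end stop, which switches the lamp off; the arm and the knob may be done in either order. Leave the relief, glaze tub, pencil tin and brush where they are.

Things in the scene. Friction and masses are not known exactly. Their poses are not given: they have to be found in the camera images.
- lamp: The fixed part of a work lamp: dark round steel foot (124 mm across, 18 mm high) on the table with an upright aluminium post (24 mm thick). Origin: under the foot's centre, on the table, on the post's axis. Its x axis points level from the post towards the forked rest, z up.
- lamp_pivot (a point): The point on the post's axis, 200 mm above the table, where the lamp arm's level hinge (lift) crosses the upright hinge (swing). Axes as lamp.
- lamp_rest (a point): Middle of the fork, 150 mm from the post's axis, 200 mm above the table: the bar's axis passes through it when the arm is parked. The fork is held by a bracket of the post; its prongs are 26 mm apart (along y), 10 mm thick, 20 mm long in x and rise to 14 mm above this point. Axes as lamp.
- lamp_bar (a point): Point on the axis of the lamp's arm, 215 mm from the pivot, good to grip. The arm is a grey round bar 16 mm thick, 15 to 260 mm from the pivot; the fork meets it at 150 mm, the lamp head covers 260 to 340 mm. x: along the bar, outwards; z: up when level. Bar and head weigh about 0.4 kg; when let go the arm sinks to its level stop.
- lamp_head (a point): Centre of the underside of the flat round grey lamp head (80 mm across), 300 mm from the pivot and 46 mm below the bar's axis. Axes as lamp_bar.
- lamp_swing (a joint): Swing of the lamp arm about the post, rad: 0 = straight above the forked rest, grows anticlockwise seen from above; 1.7 to 2.15 at the start, over the work. Range -0.3 to 2.5. It stays where it is left.
- lamp_lift (a joint): Lift of the lamp arm, rad: 0 = level, its lower stop (at rest there it reads 0 to -0.03, the stop gives a little); grows as the bar rises, at most 0.6. The bar clears the prongs above about 0.16; laid on top of a prong it reads about 0.14.
- dimmer_grip (a point): Point on the axis of the dimmer knob at the height to grip, 87 mm above the table. The knob is black: a disc 60 mm across with an upright grip bar across it, 57 mm long (along x), 14 mm thick (along y) and about 30 mm tall, its top 7 mm above this point; a white mark on top shows the -x end. The axes turn with the knob, z up.
- dimmer (a joint): Turn of the dimmer knob, rad: 0 = end stop fully anticlockwise seen from above (off), grows clockwise to 4.0; 1.9 to 2.7 at the start.
- dimmer_box: Grey dimmer box fixed to the table, 110 x 110 x 50 mm, knob in the middle of its top. Origin: centre of its underside.
- board: Plywood ware board on the table, fixed, 200 x 200 x 12 mm, under the clay relief. Origin: centre of its underside.
- relief: Dark clay relief with glazed top, about 130 x 150 mm, 29 mm thick, lying on the ware board. To be left alone. Origin: centre of its underside.
- tub: White round glaze tub, 110 mm across, 75 mm high, standing on the table. To be left alone. Origin: centre of its underside.
- tin: Steel pencil tin, 90 x 200 x 45 mm. To be left alone. Origin: centre of its underside.
- brush: Brush with wooden handle, 180 mm long, about 20 mm thick, lying along its x. To be left alone. Origin: middle of its underside.
There are look-alikes about, which are no part of the job. What is shaped like the dimmer_box but blue is not meant.

How it is judged:
By the outcome, as a careful person would: the job done as asked, in the order asked, and still so for the second after the job is handed in, with the robot touching nothing.
It also fails if it takes over 72 s, if anything falls off the work surface, if the arm or the gripper's body presses on something with over 40 N, if the wrist force passes 120 N, or if a joint passes its speed limit or range.

## Working session

There is one attempt and no reset: what is moved stays moved. The work goes in short steps, Python scripts to look and compute and a shell command to move; the robot and the scene stay as the last step left them, time stands still between calls to the robot, and variables do not carry over. Pictures are saved under pics/ and viewed, and the job is handed in when it is done.

```bash
mkdir -p pics
python3 - <<'E'
from workcell import state, grab_frame, hold_point_z
import cv2,pickle
d={}
for n in("side","top","wrist"):
    f=grab_frame(n); d[n]=f
    cv2.imwrite(f"pics/a_{n}.png",f["frame"][:,:,::-1]); print(n,f["fx"],f["fy"],f["cx"],f["cy"],f["view"])
pickle.dump(d,open("a.pkl","wb"))
print(state(), hold_point_z if not callable(hold_point_z) else hold_point_z())
E
```

```text
side 564.6418101246007 564.6418101246007 307.7754285822263 248.42134075061065 [[-9.70235050e-01 -2.42137844e-01  3.63489544e-03  4.67978049e+02]
 [-1.85782466e-01  7.34625943e-01 -6.52540879e-01  2.05908198e+02]
 [ 1.55334553e-01 -6.33793332e-01 -7.57744804e-01  1.63874450e+03]
 [ 0.00000000e+00  0.00000000e+00  0.00000000e+00  1.00000000e+00]]
top 614.5801888189815 614.5801888189815 320.30654127383906 235.49999484769495 [[ 1.85290867e-02 -9.99817839e-01  4.57833491e-03 -7.20057897e+01]
 [-9.97639563e-01 -1.87911579e-02 -6.60469116e-02  5.12014717e+02]
 [ 6.61209127e-02 -3.34373909e-03 -9.97806015e-01  1.57353020e+03]
 [ 0.00000000e+00  0.00000000e+00  0.00000000e+00  1.00000000e+00]]
wrist 371.64829954431775 371.64829954431775 321.2205685418724 239.6402130004237 [[ 2.78985587e-01 -9.60294168e-01 -1.46705143e-03 -5.73918585e+02]
 [-9.19712070e-01 -2.67634443e-01  2.87230766e-01 -3.13102418e+01]
 [-2.76218663e-01 -7.87839792e-02 -9.57860290e-01  3.93164601e+02]
 [ 0.00000000e+00  0.00000000e+00  0.00000000e+00  1.00000000e+00]]
{'time_s': 0.15, 'qpos': array([-7.48837980e+01,  1.83436099e+01,  8.96889361e+01,  1.34571492e-03,
        7.20412333e+01, -1.14737071e+00]), 'qvel': array([-0.07239269, -0.08126917, -0.22924512, -0.02204968, -0.07938479,
       -0.07792739]), 'effort': array([ 7.59075328e-05, -4.12773979e+01, -2.32155204e+01,  7.27237249e-02,
        4.33812279e-02, -9.63055709e-05]), 'ee_pos': array([ 160.92341209, -551.60814885,  178.01916733]), 'ee_rot': array([-1.79926261e+02, -2.75671924e-03,  1.62631552e+01]), 'force': array([-0.06826925,  0.3780488 , -0.16284284]), 'torque': array([ 0.02489878, -0.0443944 , -0.00453577]), 'gripper_width': 90.86316895306025} -18.8
```

View pics/a_top.png

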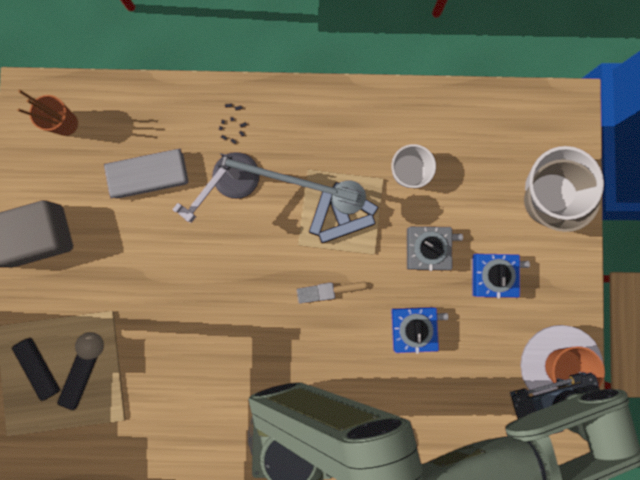

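View pics/a_side.png

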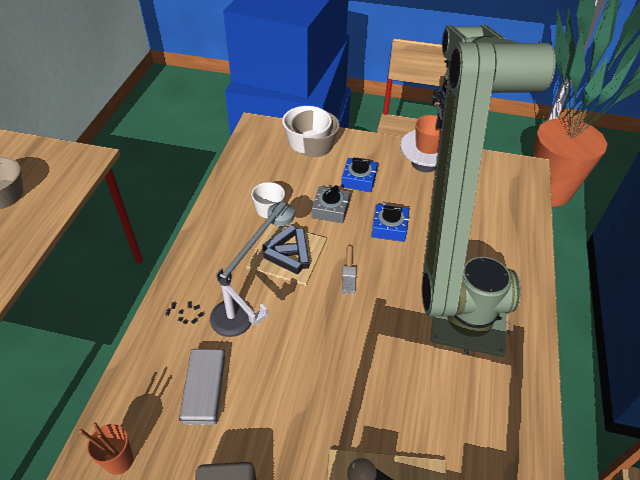

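View pics/a_wrist.png

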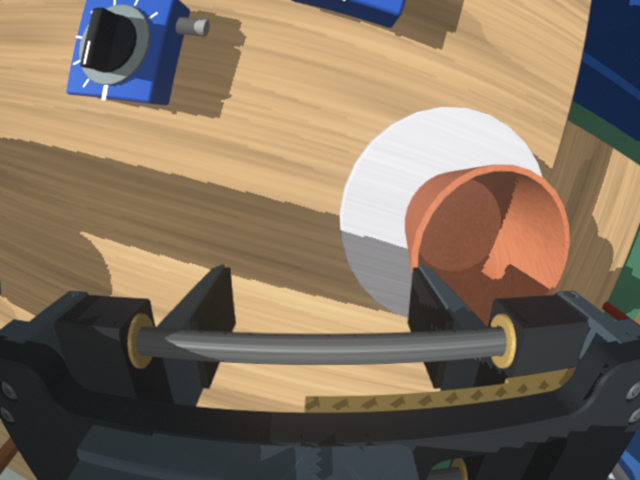

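```bash
cat > h.py <<'E'
import numpy as np,pickle,cv2
def ray(f,u,v):
    V=np.array(f["view"]);R=V[:3,:3];t=V[:3,3]
    d=R.T@np.array([(u-f["cx"])/f["fx"],(v-f["cy"])/f["fy"],1]);return -R.T@t,d
def onz(f,u,v,z):
    c,d=ray(f,u,v);return c+d*(z-c[2])/d[2]
def proj(f,p):
    V=np.array(f["view"]);q=V[:3,:3]@np.array(p,float)+V[:3,3]
    return f["fx"]*q[0]/q[2]+f["cx"],f["fy"]*q[1]/q[2]+f["cy"]
def tri(a,ua,b,ub):
    A=np.zeros((3,3));r=np.zeros(3);L=[ray(a,*ua),ray(b,*ub)]
    for c,d in L:
        d=d/np.linalg.norm(d);P=np.eye(3)-np.outer(d,d);A+=P;r+=P@c
    p=np.linalg.solve(A,r);return p
E
python3 - <<'E'
import pickle,cv2
d=pickle.load(open("a.pkl","rb"))
def crop(n,x0,y0,x1,y1,o,s):
    cv2.imwrite(o,cv2.resize(d[n]["frame"][y0:y1,x0:x1,::-1],None,fx=s,fy=s,interpolation=cv2.INTER_CUBIC))
crop("top",160,130,390,230,"pics/c1.png",3.4)
crop("top",390,210,470,290,"pics/c2.png",7)
crop("side",190,180,350,340,"pics/c3.png",3.7)
E
```

```text
(no output)
```

View pics/c1.png

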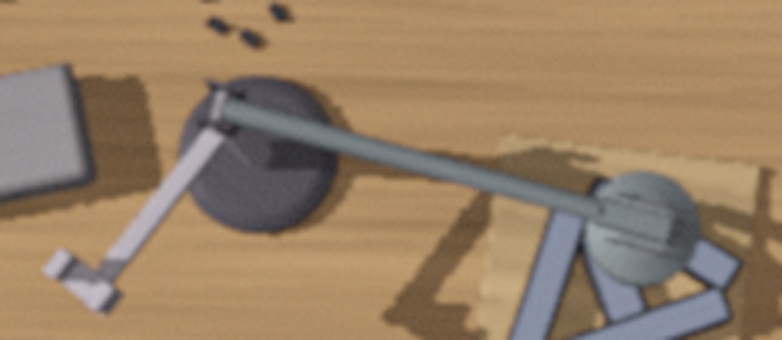

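View pics/c2.png

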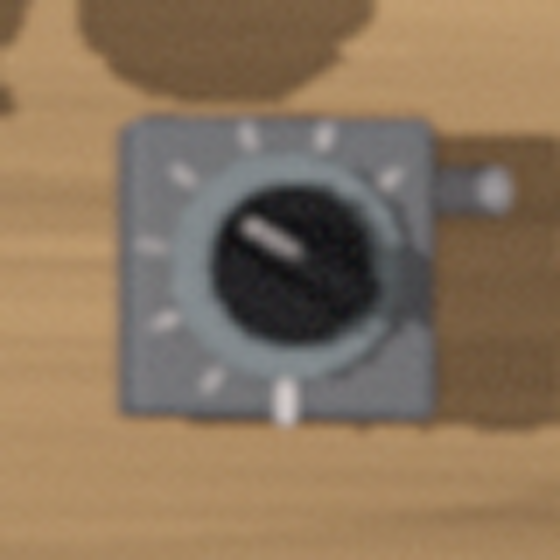

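View pics/c3.png

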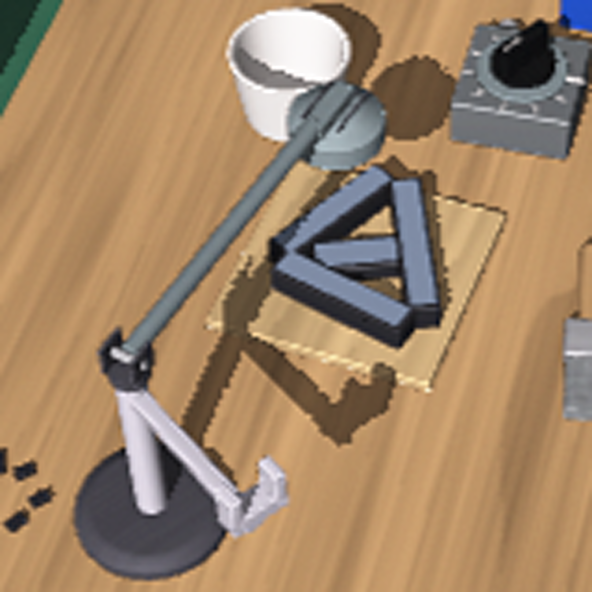

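```bash
cat > m.py <<'E'
from h import *
d=pickle.load(open("a.pkl","rb"));T=d["top"];S=d["side"]
c1=lambda x,y:(x/3.4+160,y/3.4+130)
c3=lambda x,y:(x/3.7+190,y/3.7+180)
c2=lambda x,y:(x/7+390,y/7+210)
p=lambda s,v:print(s,np.round(v,1))
p("foot top",onz(T,*c1(260,155),18))
p("foot side",onz(S,*c3(151,510),18))
p("post/pivot bar top",onz(T,*c1(222,110),200))
p("bar start",onz(T,*c1(240,113),200)); b0=onz(T,*c1(240,113),200)
b1=onz(T,*c1(600,208),200);p("bar end",b1)
p("tri bar end",tri(T,c1(600,208),S,c3(318,128)))
p("tri pivot",tri(T,c1(222,108),S,c3(124,352)))
p("head top",onz(T,*c1(641,227),180))
p("prongA top",onz(T,*c1(62,265),214));p("prongB top",onz(T,*c1(102,294),214))
p("prong sideA",onz(S,*c3(272,465),214));
p("knob top",onz(T,*c2(297,265),80)); p("mark a",onz(T,*c2(247,222),94));p("mark b",onz(T,*c2(300,255),94))
for q in [(122,118),(437,118),(435,415),(122,415)]: p("box",onz(T,*c2(*q),50))
# masks: relief, tub
E
python3 m.py
```

```text
foot top [665.3 158.6  18. ]
foot side [666.  174.9  18. ]
post/pivot bar top [666.1 160.4 200. ]
bar start [664.3 148.2 200. ]
bar end [604.1 -97.1 200. ]
tri bar end [604.8 -97.8 185.4]
tri pivot [669.9 161.3 197.8]
head top [ 594.3 -126.   180. ]
prongA top [556.9 262.  214. ]
prongB top [537.9 234.7 214. ]
prong sideA [537.  239.9 214. ]
knob top [ 483.6 -341.3   80. ]
mark a [ 497.7 -321.    94. ]
mark b [ 486.4 -339.7   94. ]
box [ 537.2 -283.    50. ]
box [ 539.4 -397.4   50. ]
box [ 431.8 -397.1   50. ]
box [ 429.7 -284.    50. ]
```

```bash
cat > go.py <<'E'
# usage: go.py x y z [psi] : tool-frame shift from the present pose
import sys,numpy as np
from workcell import state
from scipy.spatial.transform import Rotation as Ro
s=state();a=[float(v) for v in sys.argv[1:]]
R=Ro.from_euler('xyz',s["ee_rot"],degrees=True).as_matrix()
print("t",s["time_s"],"pos",np.round(s["ee_pos"],1),"rot",np.round(s["ee_rot"],1),"q",np.round(s["qpos"],1),"F",np.round(s["force"],1),"T",np.round(s["torque"],2),"w",round(s["gripper_width"],1))
if len(a)>=3: print("shift",np.round(R.T@(np.array(a[:3])-s["ee_pos"]),1))
if len(a)==4:
    G=Ro.from_euler('xyz',[180,0,a[3]],degrees=True).as_matrix(); print("turn",np.round(Ro.from_matrix(R.T@G).as_rotvec(degrees=True),1))
E
python3 -m creep '[[0,0,0,-10,0,0,-10.3],[0,0,0,-10,0,0,-10.3],[0,0,0,-10,0,0,-10.3],[0,0,0,-10,0,0,-10.3],[0,0,0,0,0,0,0]]' 20; python3 go.py 484 -341 150 57.5
```

```text
time_s: 0.78
ee_pos: [161.1, -552.3, 219.1]
ee_rot: [179.9, 0.0, 57.3]
force: [-0.2, 1.1, -0.5]
gripper_width: 91.3
t 0.775 pos [ 161.1 -552.3  219.1] rot [179.9   0.   57.3] q [-74.9  17.   85.6   0.   77.3 -42.2] F [-0.2  1.1 -0.5] T [-0.02 -0.07 -0.03] w 91.3
shift [352.2 157.7  68.9]
turn [ 0.1  0.  -0.2]
```

```bash
python3 -m creep '[[0,44,20,0,0,0,0],[0,44,20,5,0,0,0],[0,44,20,10,0,0,0],[0,44,20,10,0,0,0],[0,44,20,10,0,0,0]]' >/dev/null;  python3 -m creep '[[0,44,20,10,0,0,0],[0,44,20,10,0,0,0],[0,44,17,10,0,0,0],[0,0,0,0,0,0,0]]'; python3 go.py 484 -341 150 57.5
python3 - <<'E'
from workcell import grab_frame
import cv2,pickle
d={n:grab_frame(n) for n in("wrist","top")}
pickle.dump(d,open("b.pkl","wb"))
cv2.imwrite("pics/b_w.png",d["wrist"]["frame"][:,:,::-1])
E
```

```text
time_s: 1.9
ee_pos: [484.0, -337.2, 151.7]
ee_rot: [-179.8, -0.0, 57.5]
force: [-0.4, -0.4, -0.2]
gripper_width: 91.0
t 1.9 pos [ 484.  -337.2  151.7] rot [-179.8   -0.    57.5] q [-36.   20.8  89.9   0.   69.5  -3.5] F [-0.4 -0.4 -0.2] T [-0.07 -0.01  0.  ] w 91.0
shift [-3.2  2.   1.7]
turn [-0.2 -0.   0. ]
```

View pics/b_w.png

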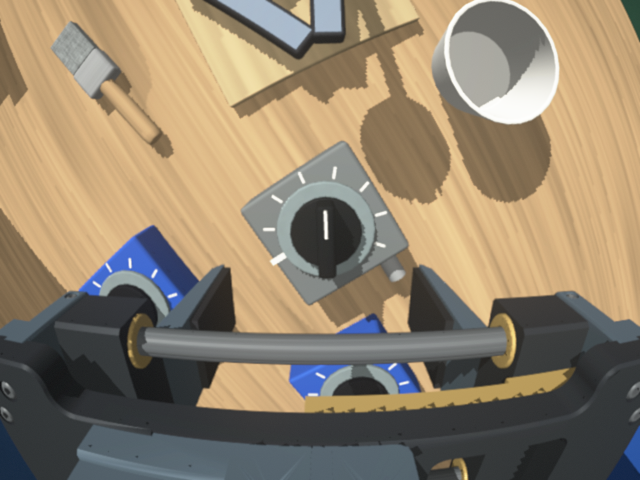

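```bash
python3 -m creep '[[0,-3,2,20,0,0,0],[0,0,0,25,0,0,0],[0,0,0,20,0,0,0],[0,0,0,15,0,0,0],[0,0,0,2,0,0,0]]' ; python3 go.py 484 -341 70 57.5
python3 - <<'E'
from workcell import grab_frame
import cv2,pickle
d={n:grab_frame(n) for n in("wrist",)}
cv2.imwrite("pics/c_w.png",d["wrist"]["frame"][:,:,::-1])
E
```

```text
time_s: 2.62
ee_pos: [481.6, -343.6, 70.9]
ee_rot: [-179.9, 0.0, 57.4]
force: [-0.4, -0.5, 0.2]
gripper_width: 91.0
t 2.625 pos [ 481.6 -343.6   70.9] rot [-179.9    0.    57.4] q [-36.6  24.7  96.2  -0.   59.2  -4. ] F [-0.4 -0.5  0.2] T [ 0.01 -0.05 -0.01] w 91.0
shift [3.5 0.6 0.9]
turn [-0.1  0.  -0.1]
```

View pics/c_w.png

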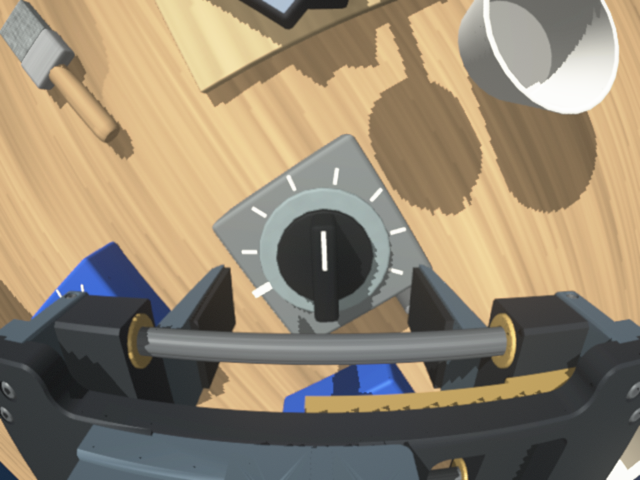

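```bash
python3 -m creep '[[1,3.5,0.5,1,0,0,0],[1,0,0,0,0,0,0],[1,0,0,0,0,0,0],[1,0,0,0,0,0,0],[1,0,0,0,0,0,0]]' 20; python3 -m creep '[[1,0,0,0,0,0,0],[1,0,0,0,0,0,0]]' ; python3 go.py 484 -341 70 57.5
```

```text
time_s: 3.3
ee_pos: [485.1, -340.6, 70.7]
ee_rot: [180.0, 0.0, 57.5]
force: [0.4, 0.5, 0.1]
gripper_width: 44.1
time_s: 3.55
ee_pos: [485.1, -340.7, 70.6]
ee_rot: [-180.0, 0.0, 57.5]
force: [-0.7, -0.1, 0.2]
gripper_width: 23.8
t 3.55 pos [ 485.1 -340.7   70.6] rot [-180.     0.    57.5] q [-36.2  24.8  96.2  -0.   59.1  -3.6] F [-0.7 -0.1  0.2] T [-0.04 -0.11 -0.04] w 23.8
shift [-0.9 -0.7  0.6]
turn [-0.  0. -0.]
```

```bash
python3 -m creep '[[1,-0.5,-0.5,0,0,0,0],[1,0,0,0,0,0,0],[1,0,0,0,0,0,0]]'; python3 go.py; python3 -m creep '[[1,0,0,0,0,0,-8],[1,0,0,0,0,0,-8],[1,0,0,0,0,0,-8],[1,0,0,0,0,0,-8],[1,0,0,0,0,0,-8]]'; python3 go.py 484.5 -340.5 70
```

```text
time_s: 3.92
ee_pos: [484.4, -340.8, 70.7]
ee_rot: [180.0, 0.0, 57.5]
force: [0.8, 0.8, 0.1]
gripper_width: 0.5
t 3.925 pos [ 484.4 -340.8   70.7] rot [180.    0.   57.5] q [-36.2  24.7  96.2  -0.   59.   -3.7] F [0.8 0.8 0.1] T [-0.04 -0.08 -0.03] w 0.5
time_s: 4.55
ee_pos: [484.4, -340.8, 70.7]
ee_rot: [180.0, 0.0, 97.7]
force: [0.7, 0.5, -0.3]
gripper_width: 0.4
t 4.55 pos [ 484.4 -340.8   70.7] rot [180.    0.   97.7] q [-36.2  24.7  96.2  -0.   59.  -44. ] F [ 0.7  0.5 -0.3] T [ 0.01 -0.14  0.04] w 0.4
shift [0.3 0.1 0.7]
```

Run:
```python
from workcell import grab_frame
import cv2,pickle
d={n:grab_frame(n) for n in("wrist","top","side")}
pickle.dump(d,open("d.pkl","wb"))
cv2.imwrite("pics/d_w.png",d["wrist"]["frame"][:,:,::-1])
cv2.imwrite("pics/d_s.png",cv2.resize(d["side"]["frame"][80:320,200:440,::-1],None,fx=2.4,fy=2.4))
```

```text
(no output)
```

View pics/d_w.png

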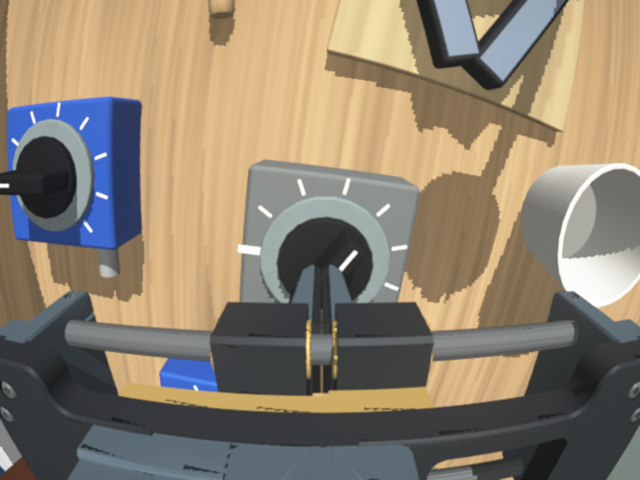

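View pics/d_s.png

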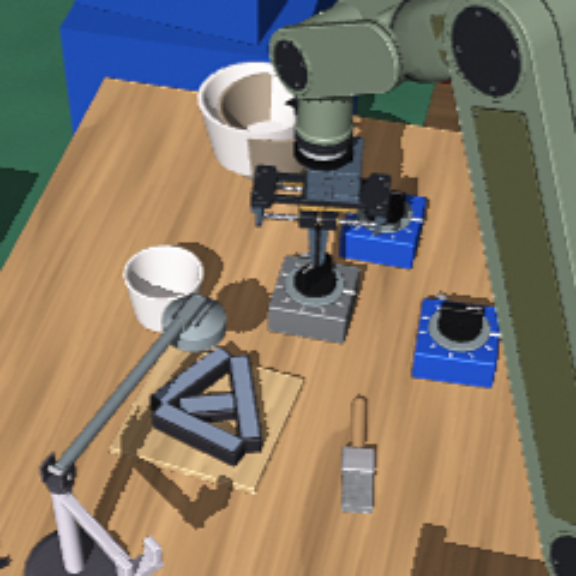

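Run:
```python
from h import *
d=pickle.load(open("d.pkl","rb"))
for n in("side","top"):
    f=d[n]; im=cv2.resize(f["frame"][:,:,::-1],None,fx=1,fy=1)
    u,v=proj(f,(484.4,-340.8,70.7));x0,y0=int(u)-30,int(v)-30
    c=cv2.resize(im[y0:y0+60,x0:x0+60],None,fx=9,fy=9,interpolation=cv2.INTER_CUBIC)
    for z,col in((70.7,(0,0,255)),(90,(0,255,0)),(130,(255,0,0))):
        a,b=proj(f,(484.4,-340.8,z)); cv2.circle(c,(int((a-x0+.5)*9),int((b-y0+.5)*9)),4,col,-1)
    cv2.imwrite(f"pics/e_{n}.png",c)
cv2.imwrite("pics/e.png",np.hstack([cv2.imread("pics/e_side.png"),cv2.imread("pics/e_top.png")])[:, :])
im=cv2.imread("pics/e.png");cv2.imwrite("pics/e.png",cv2.resize(im,(800,400)))
f=d["wrist"];V=np.array(f["view"]);print(V)
for z in(70.7,90):
    q=V[:3,:3]@np.array([484.4,-340.8,z])+V[:3,3];th=np.arctan2(np.hypot(q[0],q[1]),q[2]);r=f["fx"]*th;print(z,q,q[0]/np.hypot(*q[:2])*r+f["cx"],q[1]/np.hypot(*q[:2])*r+f["cy"])
```

```text
[[ 9.91068359e-01  1.33354665e-01  2.00381470e-04 -4.35261902e+02]
 [ 1.27664744e-01 -9.49213973e-01  2.87566595e-01 -3.86616910e+02]
 [ 3.85385520e-02 -2.84972572e-01 -9.57760624e-01  1.73557347e+02]
 [ 0.00000000e+00  0.00000000e+00  0.00000000e+00  1.00000000e+00]]
70.7 [ -0.62149184  19.04697212 221.63039811] 320.18095641065867 271.5013926555264
90 [ -0.61762448  24.59700741 203.14561807] 320.0961217597907 284.4215108283881
```

View pics/e.png

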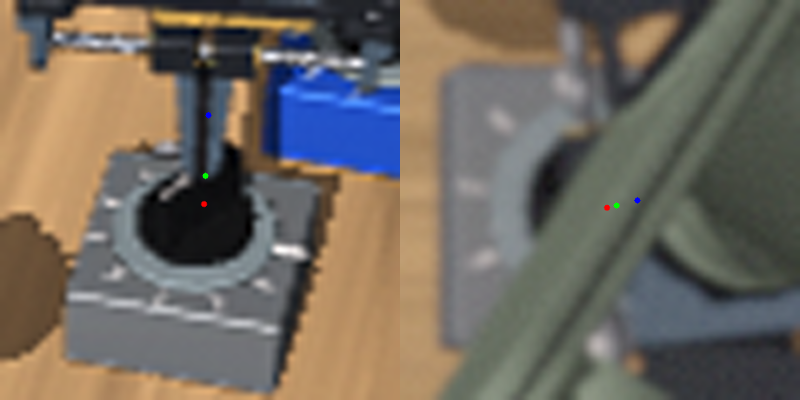

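```bash
cat >> h.py <<'E'
def fray(f,u,v):
    V=np.array(f["view"]);R=V[:3,:3];t=V[:3,3]
    x,y=u-f["cx"],v-f["cy"];r=np.hypot(x,y);th=r/f["fx"]
    d=R.T@np.array([x/r*np.sin(th),y/r*np.sin(th),np.cos(th)]);return -R.T@t,d
def tri2(L):
    A=np.zeros((3,3));r=np.zeros(3)
    for c,d in L:
        d=d/np.linalg.norm(d);P=np.eye(3)-np.outer(d,d);A+=P;r+=P@c
    p=np.linalg.solve(A,r);res=[np.linalg.norm((np.eye(3)-np.outer(d,d)/(d@d))@(p-c)) for c,d in L]
    return p,res
E
python3 - <<'E'
from h import *
a=pickle.load(open("a.pkl","rb"));b=pickle.load(open("b.pkl","rb"));d=pickle.load(open("d.pkl","rb"))
def crop(f,x0,y0,x1,y1,s): return cv2.resize(f["frame"][y0:y1,x0:x1,::-1],None,fx=s,fy=s,interpolation=cv2.INTER_CUBIC)
cv2.imwrite("pics/f1.png",np.hstack([crop(b["wrist"],270,180,370,310,4),crop(d["wrist"],270,200,370,330,4)]))
cv2.imwrite("pics/f2.png",crop(a["side"],305,170,365,230,10))
E
```

```text
(no output)
```

View pics/f1.png

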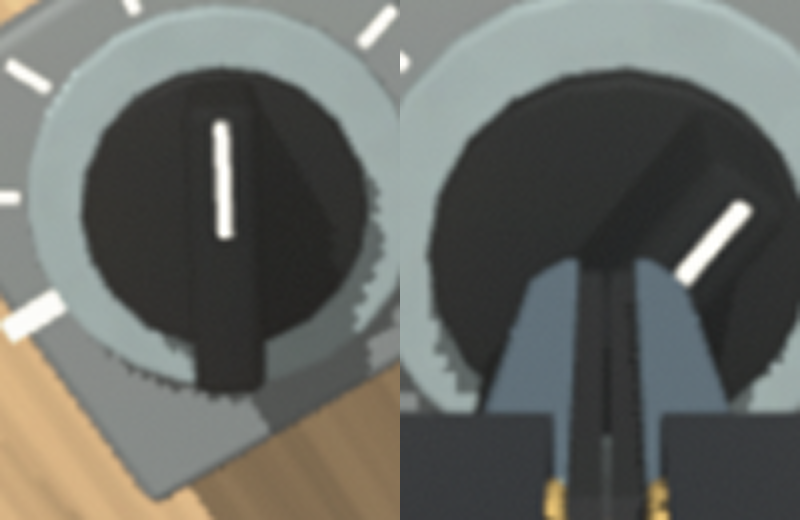

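View pics/f2.png

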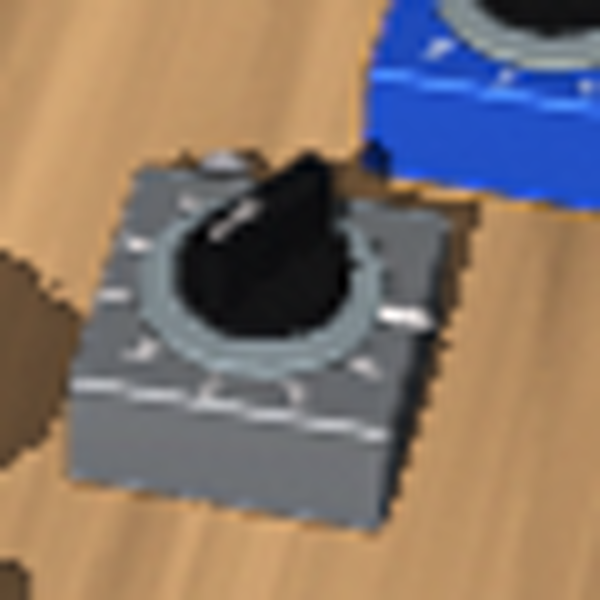

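Run:
```python
from h import *
a=pickle.load(open("a.pkl","rb"));b=pickle.load(open("b.pkl","rb"));d=pickle.load(open("d.pkl","rb"))
B=b["wrist"];D=d["wrist"]
for n,pb,pd in(("outer",(325,211),(270+343/4,200+203/4)),("inner",(270+225/4,180+237/4),(270+283/4,200+282/4))):
    print(n,tri2([fray(B,*pb),fray(D,*pd)]))
    print(n,tri2([fray(B,*pb),ray(a["top"],*((390+247/7,210+222/7) if n=="outer" else (390+300/7,210+256/7)))]))
print(tri2([fray(B,270+222/4,180+180/4),ray(a["side"],305+235/10,170+222/10)]))
for w in (50,): print(tri2([fray(B,270+222/4,180+205/4),fray(D,270+222/4,200+250/4)]))
print("box corner z50",)
# off tick in B and D
print(tri2([fray(B,270+30/4,180+315/4),fray(D,248,250)]))
print(state) if 0 else None
```

```text
outer (array([ 499.90807944, -317.54596053,   94.84773142]), [np.float64(0.1520973747498189), np.float64(0.15209737474972246)])
outer (array([ 498.36802933, -321.79125577,   80.84087322]), [np.float64(1.4663098376162251), np.float64(1.466309837616153)])
inner (array([ 491.77926128, -331.1712267 ,  100.0896644 ]), [np.float64(3.976294559134845), np.float64(3.9762945591347876)])
inner (array([ 486.65736039, -342.05059839,   76.20688853]), [np.float64(1.031999536770712), np.float64(1.031999536770745)])
(array([ 494.02144741, -327.92178095,   89.01014762]), [np.float64(0.2766920142593409), np.float64(0.2766920142593106)])
(array([ 487.27996899, -338.71465999,   60.26620292]), [np.float64(0.25276386522087013), np.float64(0.2527638652210029)])
box corner z50
(array([ 437.48134802, -339.01716844,   53.99595184]), [np.float64(0.12667028132719868), np.float64(0.1266702813272626)])
```

```bash
python3 -m creep '[[1,0,0,-10,0,0,0],[1,0,0,-20,0,0,0],[1,0,0,0,0,0,0]]'; python3 go.py
python3 - <<'E'
from workcell import grab_frame
from h import *
f=grab_frame("side");pickle.dump(f,open("g.pkl","wb"))
x0,y0=290,140
c=cv2.resize(f["frame"][y0:y0+75,x0:x0+75,::-1],None,fx=8,fy=8,interpolation=cv2.INTER_CUBIC)
for z,col in((100.7,(0,0,255)),(94,(0,255,0)),(130,(255,0,0))):
    a,b=proj(f,(484.4,-340.8,z)); cv2.circle(c,(int((a-x0+.5)*8),int((b-y0+.5)*8)),3,col,-1)
cv2.imwrite("pics/g.png",c)
E
```

```text
time_s: 5.08
ee_pos: [485.6, -341.7, 102.7]
ee_rot: [179.8, 0.2, 97.4]
force: [0.4, 0.7, -0.0]
gripper_width: 0.3
t 5.075 pos [ 485.6 -341.7  102.7] rot [179.8   0.2  97.4] q [-36.2  23.   93.9  -0.   62.8 -43.6] F [ 0.4  0.7 -0. ] T [-0.03 -0.11  0.02] w 0.3
```

View pics/g.png

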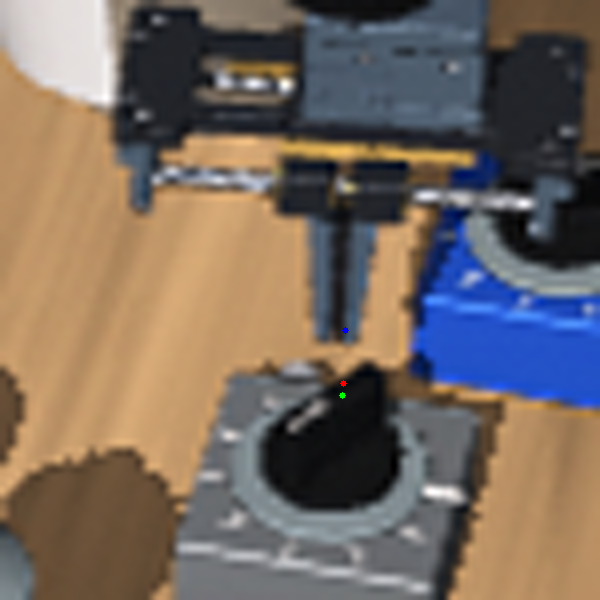

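Run:
```python
from workcell import grab_frame,state
from h import *
from scipy.spatial.transform import Rotation as Ro
W=grab_frame("wrist");T=grab_frame("top");s=state();S=pickle.load(open("g.pkl","rb"))
pickle.dump((W,T,S,s),open("g2.pkl","wb"))
R=Ro.from_euler('xyz',s["ee_rot"],degrees=True).as_matrix()
V=W["view"];c=-V[:3,:3].T@V[:3,3];print("cam in tool",R.T@(c-s["ee_pos"]),"axis",R.T@V[2,:3])
cv2.imwrite("pics/h1.png",np.hstack([cv2.resize(W["frame"][220:400,220:420,::-1],None,fx=3,fy=3),]))
p,r=tri2([fray(W,322,265),ray(S,332.1,182.6)]);print(p,r,"tool",R.T@(p-s["ee_pos"]))
cv2.imwrite("pics/h2.png",cv2.resize(S["frame"][170:200,320:350,::-1],None,fx=16,fy=16,interpolation=cv2.INTER_NEAREST))
```

```text
cam in tool [  81.69521889    1.02966809 -207.96815473] axis [-0.28935711  0.00176426  0.95721959]
[ 483.26046685 -323.29206682  138.0783375 ] [np.float64(0.2649253835231698), np.float64(0.2649253835231696)] tool [ 17.27422045   1.44343458 -37.80741987]
```

View pics/h1.png

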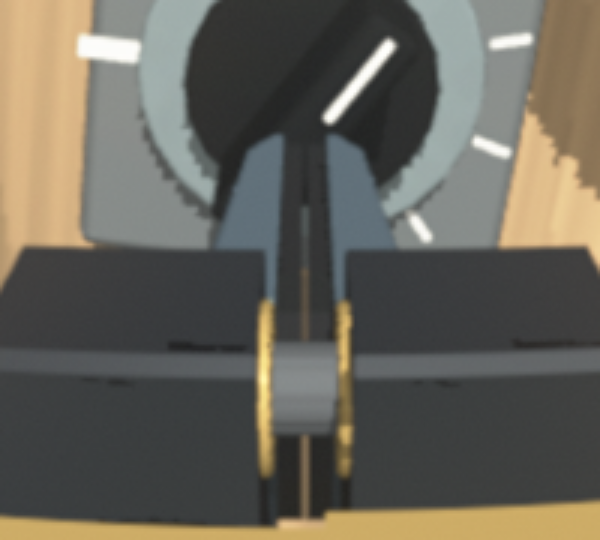

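View pics/h2.png

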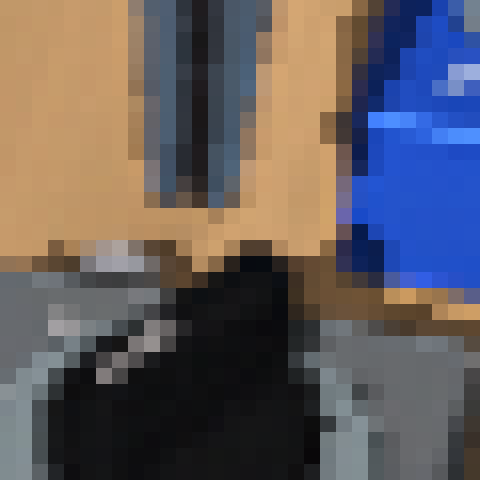

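```bash
python3 -m creep '[[0,0,0,-8,0,0,10],[0,0,0,0,0,0,10],[0,0,0,0,0,0,10],[0,0,0,0,0,0,10],[0,0,0,0,0,0,0]]'>/dev/null; python3 -m creep '[[0,0,0,0,0,0,0],[0,0,0,0,0,0,0],[0,0,0,0,0,0,0],[0,0,0,0,0,0,0],[0,0,0,0,0,0,0]]'; python3 go.py 485.5 -340 34 57.5
```

```text
time_s: 6.48
ee_pos: [484.4, -340.8, 108.7]
ee_rot: [180.0, 0.0, 57.5]
force: [0.0, -0.1, -0.1]
gripper_width: 91.2
t 6.475 pos [ 484.4 -340.8  108.7] rot [180.    0.   57.5] q [-36.2  22.8  93.4  -0.   63.8  -3.7] F [ 0.  -0.1 -0.1] T [-0.05 -0.06 -0.03] w 91.2
shift [ 1.3  0.5 74.7]
turn [ 0.  0. -0.]
```

```bash
python3 -m creep '[[0,1,0.5,20,0,0,0],[0,0,0,20,0,0,0],[0,0,0,15,0,0,0],[0,0,0,8,0,0,0],[0,0,0,6,0,0,0]]'; python3 -m creep '[[0,0,0,4,0,0,0],[0,0,0,0,0,0,0]]'; python3 go.py 485.5 -340 34 57.5
python3 - <<'E'
from workcell import grab_frame
import cv2
w=grab_frame("wrist")["frame"][:,:,::-1];s=cv2.resize(grab_frame("side")["frame"][120:240,280:400,::-1],None,fx=4,fy=4)
import numpy as np
cv2.imwrite("pics/i.png",cv2.resize(np.hstack([w,s]),None,fx=.7,fy=.7))
E
```

```text
time_s: 7.1
ee_pos: [485.5, -340.4, 39.5]
ee_rot: [180.0, 0.0, 57.5]
force: [-0.1, -0.3, 0.0]
gripper_width: 91.0
time_s: 7.35
ee_pos: [485.4, -340.3, 35.7]
ee_rot: [180.0, 0.0, 57.5]
force: [-0.4, 0.0, 0.0]
gripper_width: 91.3
t 7.35 pos [ 485.4 -340.3   35.7] rot [180.    0.   57.5] q [-36.1  26.8  98.5  -0.   54.7  -3.6] F [-0.4  0.   0. ] T [-0.02 -0.11  0.04] w 91.3
shift [ 0.3 -0.1  1.7]
turn [ 0.  0. -0.]
```

View pics/i.png

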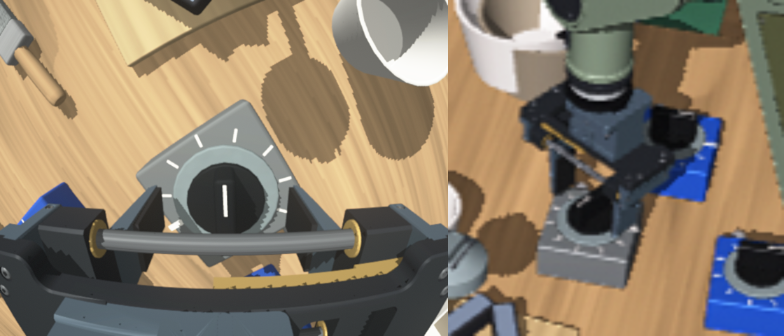

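```bash
python3 -m creep '[[1,0,0,1,0,0,0],[1,0,0,0,0,0,0],[1,0,0,0,0,0,0],[1,0,0,0,0,0,0],[1,0,0,0,0,0,0]]' 20 >/dev/null; python3 -m creep '[[1,0,0,0,0,0,0],[1,0,0,0,0,0,0],[1,0,0,0,0,0,0],[1,0,0,0,0,0,0]]' ; python3 go.py
```

```text
time_s: 8.57
ee_pos: [485.9, -340.6, 34.7]
ee_rot: [179.9, 0.0, 57.5]
force: [1.2, -0.5, -1.5]
gripper_width: 13.9
t 8.575 pos [ 485.9 -340.6   34.7] rot [179.9   0.   57.5] q [-36.1  26.9  98.6   0.   54.5  -3.6] F [ 1.2 -0.5 -1.5] T [-0.2  -0.37  0.04] w 13.9
```

Gripped: 13.9 mm against the 14 mm given. Now I'll turn it anticlockwise.

```bash
python3 -m creep '[[1,0,0,0,0,0,-6],[1,0,0,0,0,0,-9],[1,0,0,0,0,0,-9],[1,0,0,0,0,0,-9],[1,0,0,0,0,0,-9]]' >/dev/null; python3 go.py 485.5 -340.3 34.7;python3 -m creep '[[1,0,0,0,0,0,-9],[1,0,0,0,0,0,-9],[1,0,0,0,0,0,-9],[1,0,0,0,0,0,-9],[1,0,0,0,0,0,-9]]' >/dev/null; python3 go.py 485.5 -340.3 34.7
```

```text
t 9.2 pos [ 486.6 -340.7   34.8] rot [1.799e+02 1.000e-01 9.970e+01] q [-36.1  26.9  98.5   0.   54.4 -45.9] F [ 3.3 -0.2 -2.2] T [-0.2  -0.68 -0.11] w 13.8
shift [ 0.6 -1.   0.1]
t 9.825 pos [ 487.2 -340.3   34.8] rot [179.9   0.2 144.7] q [-36.1  26.9  98.5   0.1  54.4 -90.9] F [ 4.7  0.4 -3.1] T [ 0.11 -0.99 -0.09] w 14.0
shift [ 1.4 -1.   0.1]
```

```bash
python3 -m creep '[[1,0.7,-0.5,0,0,0,-8],[1,0.7,-0.5,0,0,0,-8],[1,0,0,0,0,0,-8]]' >/dev/null; python3 go.py 485.5 -340.3 34.7;python3 -m creep '[[1,0,0,0,0,0,-4],[1,0,0,0,0,0,-4]]' >/dev/null; python3 go.py 485.5 -340.3 34.7;python3 -m creep '[[1,0,0,0,0,0,-3],[1,0,0,0,0,0,0]]' >/dev/null; python3 go.py
```

```text
t 10.2 pos [ 487.4 -340.    34.8] rot [179.9   0.4 168.6] q [ -36.2   26.8   98.7    0.3   54.2 -115. ] F [ 9.7  1.9 -3.2] T [ 0.56 -1.75 -0.15] w 13.6
shift [ 1.8 -0.7  0.1]
t 10.45 pos [ 487.4 -339.8   34.8] rot [180.    0.4 176.5] q [ -36.2   26.8   98.7    0.3   54.2 -122.8] F [ 9.4  2.  -4.9] T [ 0.61 -1.73 -0.18] w 13.8
shift [ 1.8 -0.6  0.1]
t 10.7 pos [ 487.3 -339.8   34.8] rot [180.    0.4 179.4] q [ -36.1   26.8   98.7    0.3   54.2 -125.7] F [ 9.4  2.7 -3.8] T [ 0.64 -1.73  0.07] w 13.6
```

```bash
for i in 1; do python3 -m creep '[[1,-1.5,0,0,0,0,-2],[1,0,0,0,0,0,-2]]' >/dev/null; python3 go.py; python3 -m creep '[[1,0,0,0,0,0,-2],[1,0,0,0,0,0,0]]' >/dev/null; python3 go.py; done
python3 - <<'E'
from workcell import grab_frame
import cv2
w=grab_frame("wrist")["frame"][180:420,200:450,::-1]
cv2.imwrite("pics/j.png",cv2.resize(w,None,fx=2.4,fy=2.4))
E
```

```text
t 10.95 pos [ 487.1 -339.8   34.8] rot [ 180.     0.2 -176.6] q [ -36.1   26.9   98.5    0.2   54.4 -129.6] F [ 5.5  1.4 -2.8] T [ 0.47 -1.16 -0.75] w 15.2
t 11.2 pos [ 486.8 -339.8   34.7] rot [ 180.     0.2 -174.7] q [ -36.1   26.9   98.6    0.2   54.4 -131.5] F [ 5.5  2.3 -1.9] T [ 0.43 -1.02 -0.77] w 15.7
```

View pics/j.png

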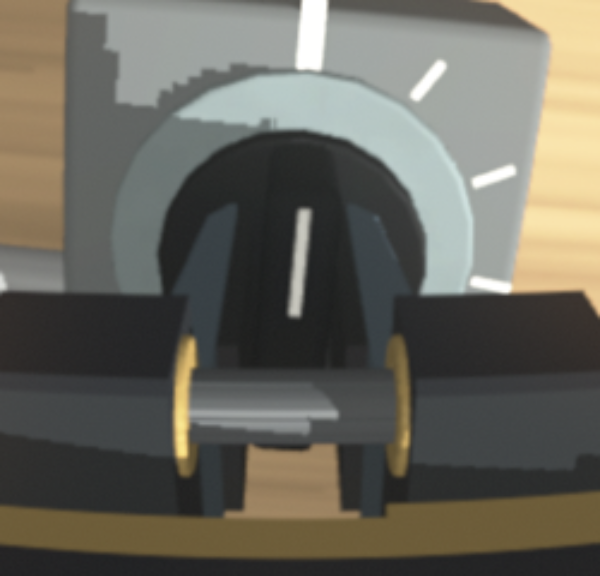

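```bash
python3 -m creep '[[0.5,0,0,0,0,0,0],[0.5,0,0,0,0,0,0],[0.5,0,0,0,0,0,0],[0.5,0,0,-10,0,0,0],[0.5,0,0,-20,0,0,0]]' >/dev/null; python3 go.py;  python3 -m creep '[[0.3,0,0,-40,0,0,10],[0.3,0,0,-40,0,0,10],[0.3,0,0,-40,0,0,10],[0.3,0,0,-40,0,0,10],[0.3,0,0,-10,0,0,10]]'
python3 - <<'E'
from workcell import grab_frame
import cv2
w=grab_frame("wrist")["frame"][:,:,::-1]
cv2.imwrite("pics/k.png",w)
E
```

```text
t 11.875 pos [ 484.6 -340.1   64.8] rot [ 1.799e+02 -1.000e-01 -1.745e+02] q [ -36.2   25.1   96.6   -0.    58.4 -131.6] F [ 0.3 -0.4  0.2] T [ 0.09 -0.07 -0.  ] w 45.8
time_s: 12.5
ee_pos: [486.2, -341.3, 239.0]
ee_rot: [180.0, 0.4, 135.1]
force: [-1.1, 0.6, 0.6]
gripper_width: 63.8
```

View pics/k.png

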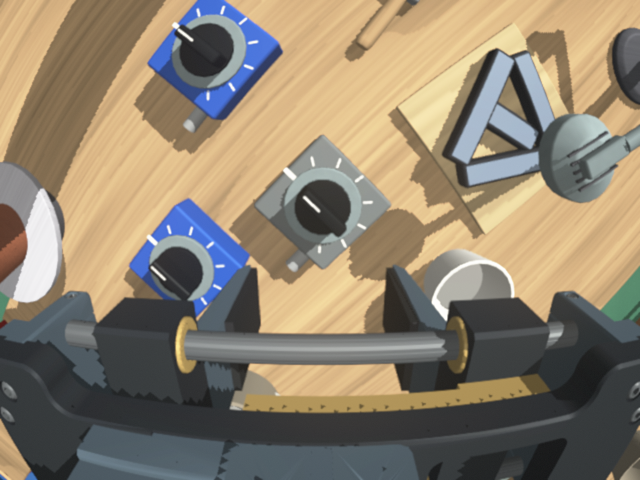

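```bash
python3 -m creep '[[0,0,0,0,0,0,10],[0,0,0,0,0,0,10],[0,0,0,0,0,0,10],[0,0,0,0,0,0,10],[0,0,0,0,0,0,10]]' >/dev/null; python3 -m creep '[[0,0,0,0,0,0,9],[0,0,0,0,0,0,0]]'; python3 go.py 615 -49 225 76.2
```

```text
time_s: 13.42
ee_pos: [484.8, -340.3, 234.6]
ee_rot: [-180.0, 0.0, 76.7]
force: [0.3, 0.2, 0.4]
gripper_width: 91.2
t 13.425 pos [ 484.8 -340.3  234.6] rot [-180.     0.    76.7] q [-36.2  18.3  81.6  -0.   80.1 -22.8] F [0.3 0.2 0.4] T [-0.01 -0.07  0.01] w 91.2
shift [313.4  59.5   9.5]
turn [-0.   0.   0.5]
```

```bash
python3 -m creep '[[0,45,8,0,0,0,0],[0,45,8,0,0,0,0],[0,45,8,0,0,0,0],[0,45,8,0,0,0,0],[0,45,9,0,0,0,0]]' >/dev/null; python3 -m creep '[[0,44,9,0,0,0,0.5],[0,44,9,5,0,0,0],[0,0,0,4,0,0,0]]'; python3 go.py 615 -49 143 76.2
python3 - <<'E'
from workcell import grab_frame,state
import cv2,pickle
d={n:grab_frame(n) for n in("wrist","top","side")};d["s"]=state()
pickle.dump(d,open("l.pkl","wb"))
cv2.imwrite("pics/l.png",d["wrist"]["frame"][:,:,::-1])
E
```

```text
time_s: 14.42
ee_pos: [616.8, -47.3, 225.0]
ee_rot: [-180.0, -0.0, 76.4]
force: [-0.9, 0.0, -0.9]
gripper_width: 91.2
t 14.425 pos [616.8 -47.3 225. ] rot [-180.    -0.    76.4] q [-5.5 21.  78.9  0.  80.1  8.1] F [-0.9  0.  -0.9] T [-0.01 -0.14 -0.05] w 91.2
shift [-2.1 -1.3 82. ]
turn [-0.  -0.   0.2]
```

View pics/l.png

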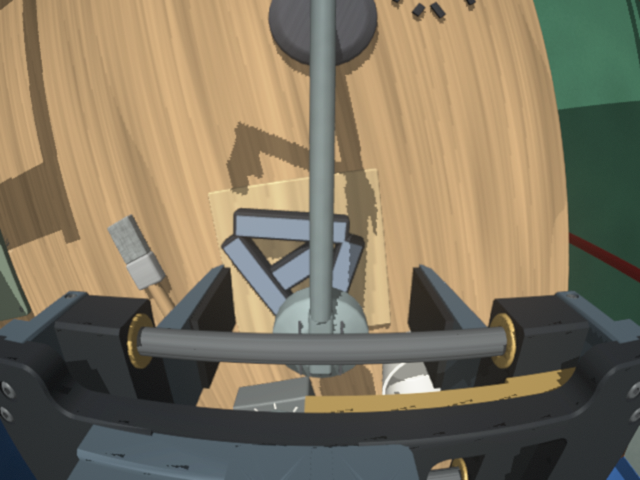

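```bash
python3 - <<'E'
from h import *
d=pickle.load(open("l.pkl","rb"));W=d["wrist"]
for u,v,z in((321,297,208),(323,20,200),(321,280,200)):
    c,r=fray(W,u,v);p=c+r*(z-c[2])/r[2];print(np.round(p,1),np.hypot(p[0]-666,p[1]-160),np.degrees(np.arctan2(p[1]-160,p[0]-666))%360)
E
python3 -m creep '[[0,-1,-1,25,0,0,0],[0,0,0,25,0,0,0],[0,0,0,15,0,0,0],[0,0,0,9,0,0,0],[0,0,0,5,0,0,0]]'; python3 go.py 615 -49 143 76.2;  python3 - <<'E'
from workcell import grab_frame,state
import cv2,pickle
d={n:grab_frame(n) for n in("wrist","side")};d["s"]=state()
import numpy as np
s=cv2.resize(d["side"]["frame"][150:310,200:400,::-1],None,fx=3,fy=3)
cv2.imwrite("pics/m.png",cv2.resize(np.hstack([d["wrist"]["frame"][:,:,::-1],s]),None,fx=.64,fy=.64))
E
```

```text
[611.3 -71.5 208. ] 237.88367273641165 256.69493692236085
[654.6 101.7 200. ] 59.37404448932503 258.93613664041015
[613.4 -62.8 200. ] 228.95028637286347 256.7070798545896
time_s: 15.2
ee_pos: [615.1, -51.2, 146.7]
ee_rot: [180.0, 0.0, 75.9]
force: [0.3, -0.1, -0.5]
gripper_width: 91.1
t 15.2 pos [615.1 -51.2 146.7] rot [180.    0.   75.9] q [-5.8 23.3 86.7 -0.  70.   8.2] F [ 0.3 -0.1 -0.5] T [-0.   -0.1  -0.03] w 91.1
shift [ 2.1 -0.6  3.7]
turn [ 0.   0.  -0.3]
```

View pics/m.png

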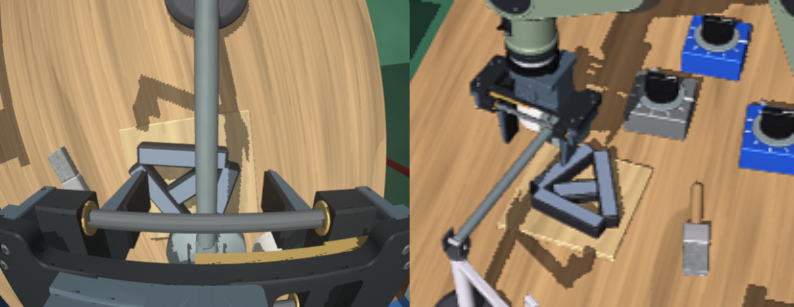

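```bash
python3 -m creep '[[1,1.5,-0.5,3.5,0,0,0],[1,0,0,0,0,0,0],[1,0,0,0,0,0,0],[1,0,0,0,0,0,0],[1,0,0,0,0,0,0]]' 30 >/dev/null; python3 -m creep '[[1,0,0,0,0,0,0],[1,0,0,0,0,0,0],[1,0,0,0,0,0,0],[1,0,0,0,0,0,0]]' ; python3 go.py 615 -49 143 76.2
```

```text
time_s: 16.42
ee_pos: [615.0, -49.3, 143.2]
ee_rot: [180.0, 0.0, 75.9]
force: [0.6, -0.0, 0.8]
gripper_width: 15.3
t 16.425 pos [615.  -49.3 143.2] rot [180.    0.   75.9] q [-5.6 23.4 87.1 -0.  69.5  8.4] F [ 0.6 -0.   0.8] T [-0.05 -0.26 -0.11] w 15.3
shift [ 0.3 -0.1  0.2]
turn [ 0.   0.  -0.3]
```

```bash
python3 -m creep '[[1,-2.3,0,-9.4,0,-2.5,0],[1,0,0,0,0,0,0]]' >/dev/null; python3 go.py; python3 -m creep '[[1,-2.3,0,-9.4,0,-2.5,0],[1,-2.3,0,-9.4,0,-2.5,0],[1,0,0,0,0,0,0]]' >/dev/null; python3 go.py;  python3 - <<'E'
from workcell import grab_frame,state
import cv2,pickle
d={n:grab_frame(n) for n in("wrist","side")};d["s"]=state()
import numpy as np
s=cv2.resize(d["side"]["frame"][150:310,200:400,::-1],None,fx=3,fy=3)
cv2.imwrite("pics/n.png",cv2.resize(np.hstack([d["wrist"]["frame"][:,:,::-1],s]),None,fx=.64,fy=.64))
E
```

```text
t 16.675 pos [614.1 -51.4 152.1] rot [-180.     2.5   76. ] q [-4.3 23.3 86.  -2.6 71.2 10.5] F [ 1.4 -2.  -5.2] T [-0.11 -0.27 -0.21] w 15.4
t 17.05 pos [613.1 -54.6 170.8] rot [-179.9    7.5   76. ] q [-1.8 23.2 83.7 -7.6 74.9 14.3] F [-0.5 -1.7 -5.8] T [-0.02 -0.28 -0.25] w 15.2
```

View pics/n.png

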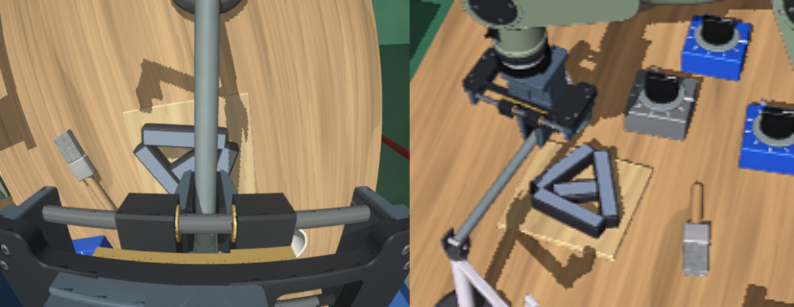

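```bash
cat > sw.py <<'E'
import sys,numpy as np
from scipy.spatial.transform import Rotation as Ro
# tilt lift deg, P pivot in tool, dpsi, sign of x toward pivot(+1)/away
phi,dps,px=map(float,sys.argv[1:4])
P=np.array([px,0,-57]); s=np.sign(px)
t=np.radians(phi)*s
w=np.radians(dps)*np.array([np.sin(t),0,np.cos(t)])
print("turn",np.round(np.degrees(w),2),"shift",np.round(P-Ro.from_rotvec(w).apply(P),2))
E
python3 sw.py 7.5 2.5 215; python3 sw.py 7.5 5 215; python3 sw.py 7.5 6 215
```

```text
turn [0.33 0.   2.48] shift [ 0.21 -9.62 -0.03]
turn [0.65 0.   4.96] shift [  0.83 -19.23  -0.11]
turn [0.78 0.   5.95] shift [  1.2  -23.06  -0.16]
```

```bash
python3 -m creep '[[1,0.2,-9.6,0,0.33,0,2.48],[1,0.8,-19.2,-0.1,0.65,0,4.96],[1,0.8,-19.2,-0.1,0.65,0,4.96]]' >/dev/null; python3 go.py; python3 -m creep '[[1,0.8,-19.2,-0.1,0.65,0,4.96],[1,0.8,-19.2,-0.1,0.65,0,4.96],[1,0.8,-19.2,-0.1,0.65,0,4.96]]' >/dev/null; python3 go.py
```

```text
t 17.525 pos [567.5 -37.5 170.5] rot [-179.9    7.4   63.3] q [-0.6 20.  88.7 -6.8 74.7 28.1] F [ 1.6  1.  -5.8] T [ 0.5  -0.43  0.01] w 15.2
t 17.9 pos [519.6  -5.2 170.6] rot [-179.9    7.4   48.3] q [ 1.9 16.8 93.6 -5.5 75.  45.3] F [ 1.8  1.6 -5.3] T [ 0.49 -0.45  0.21] w 15.6
```

```bash
python3 -m creep '[[1,0.8,-19.2,-0.1,0.65,0,4.96],[1,0.8,-19.2,-0.1,0.65,0,4.96],[1,0.8,-19.2,-0.1,0.65,0,4.96],[1,0.8,-19.2,-0.1,0.65,0,4.96],[1,0.8,-19.2,-0.1,0.65,0,4.96]]' >/dev/null; python3 go.py; python3 -m creep '[[1,0.2,-9.6,0,0.33,0,2.48],[1,0,0,0,0,0,0]]'; python3 go.py;  python3 - <<'E'
from workcell import grab_frame,state
import cv2,pickle
d={n:grab_frame(n) for n in("top","side")};d["s"]=state()
import numpy as np
cv2.imwrite("pics/o.png",cv2.resize(np.hstack([d["top"]["frame"][:,:,::-1],d["side"]["frame"][:,:,::-1]]),None,fx=.62,fy=.62))
E
```

```text
t 18.525 pos [462.7  71.9 170.7] rot [-179.9    7.6   23.3] q [ 8.8 13.5 98.2 -1.8 75.7 76.1] F [-2.   0.6 -5.8] T [ 0.41 -0.15  0.44] w 15.3
time_s: 18.77
ee_pos: [459.1, 80.6, 170.8]
ee_rot: [-179.9, 7.7, 21.1]
force: [-4.1, 0.9, -5.8]
gripper_width: 15.4
t 18.775 pos [459.1  80.6 170.8] rot [-179.9    7.7   21.1] q [ 9.6 13.3 98.4 -1.4 75.8 79. ] F [-4.1  0.9 -5.8] T [0.37 0.36 0.42] w 15.4
```

View pics/o.png

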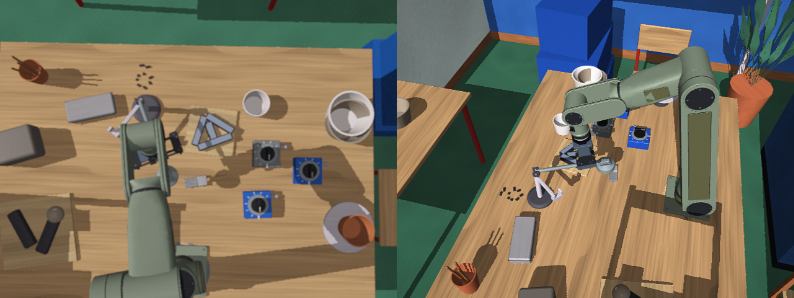

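```bash
python3 -m creep '[[1,1.3,0,4.7,0,1.25,0],[1,1.3,0,4.7,0,1.25,0],[1,1.3,0,4.7,0,1.25,0],[1,1.3,0,4.7,0,1.25,0],[1,1.3,0,4.7,0,1.25,0]]' >/dev/null; python3 go.py; python3 -m creep '[[1,1.3,0,4.7,0,1.25,0],[1,0,0,0,0,0,0]]'>/dev/null; python3 go.py
```

```text
t 19.5 pos [463.7  81.2 147. ] rot [-180.     1.4   21. ] q [  8.7  11.1 104.5  -0.3  65.7  77.9] F [-6.   2.3 -1.6] T [0.33 0.87 0.63] w 15.4
t 19.75 pos [464.9  81.5 142.9] rot [-1.8e+02  1.0e-01  2.1e+01] q [  8.6  10.7 105.6  -0.   63.7  77.6] F [-5.1  1.6 -0.7] T [0.25 1.09 0.62] w 15.3
```

```bash
python3 -m creep '[[0,0,0,0,0,0,0],[0,0,0,0,0,0,0],[0,0,0,0,0,0,0],[0,0,0,0,0,0,0],[0,0,0,0,0,0,0]]' >/dev/null; python3 -m creep '[[0,0,0,-20,0,0,0],[0,0,0,-30,0,0,0],[0,0,0,-20,0,0,0],[0,0,0,-10,0,0,-10],[0,0,0,0,0,0,-10]]'; python3 -m creep '[[0,0,0,0,0,0,-10],[0,0,0,0,0,0,-10],[0,0,0,0,0,0,-10],[0,0,0,0,0,0,-10],[0,0,0,0,0,0,-10]]' >/dev/null;python3 -m creep '[[0,0,0,0,0,0,-10],[0,0,0,0,0,0,-10],[0,0,0,0,0,0,-10],[0,0,0,0,0,0,-10],[0,0,0,0,0,0,-10]]'>/dev/null;python3 -m creep '[[0,0,0,0,0,0,-10],[0,0,0,0,0,0,-10],[0,0,0,0,0,0,-10],[0,0,0,0,0,0,-10],[0,0,0,0,0,0,-10]]'>/dev/null;python3 -m creep '[[0,0,0,0,0,0,-10],[0,0,0,0,0,0,0]]';python3 go.py 465 82 223 201
python3 - <<'E'
from workcell import grab_frame,state
import cv2,pickle
d={n:grab_frame(n) for n in("top","side","wrist")};d["s"]=state();pickle.dump(d,open("p.pkl","wb"))
import numpy as np
cv2.imwrite("pics/p.png",cv2.resize(np.hstack([d["wrist"]["frame"][:,:,::-1],d["side"]["frame"][:,:,::-1]]),None,fx=.62,fy=.62))
E
```

```text
time_s: 21.0
ee_pos: [466.9, 82.1, 223.8]
ee_rot: [179.9, -0.1, 41.3]
force: [-0.5, -0.2, -0.1]
gripper_width: 91.0
time_s: 23.12
ee_pos: [466.2, 82.0, 222.7]
ee_rot: [-180.0, 0.0, -159.2]
force: [-0.4, -0.1, -0.8]
gripper_width: 91.6
t 23.125 pos [466.2  82.  222.7] rot [-180.     0.  -159.2] q [   8.6    7.5   97.7   -0.    74.8 -102.2] F [-0.4 -0.1 -0.8] T [ 0.15 -0.2   0.02] w 91.6
shift [ 1.2  0.4 -0.3]
turn [-0.   0.  -0.2]
```

View pics/p.png

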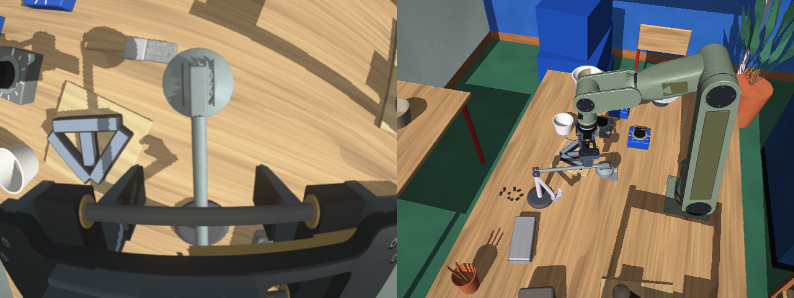

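```bash
python3 -m creep '[[0,0,0.5,25,0,0,-0.7],[0,0,0,25,0,0,0],[0,0,0,15,0,0,0],[0,0,0,9,0,0,0],[0,0,0,5.5,0,0,0]]' >/dev/null; python3 -m creep '[[1,0,0,0,0,0,0],[1,0,0,0,0,0,0],[1,0,0,0,0,0,0],[1,0,0,0,0,0,0],[1,0,0,0,0,0,0]]' 30 >/dev/null; python3 -m creep '[[1,0,0,0,0,0,0],[1,0,0,0,0,0,0],[1,0,0,0,0,0,0],[1,0,0,0,0,0,0]]' ; python3 go.py;for p in 5 2.5; do python3 sw.py 13.75 $p -215; done
python3 - <<'E'
import numpy as np
from scipy.spatial.transform import Rotation as Ro
P=np.array([-215,0,-57])
for a in(2.75,1.25,-1.25,-2,-1):
    print(a,np.round(P-Ro.from_rotvec([0,np.radians(a),0]).apply(P),2))
E
```

```text
time_s: 25.02
ee_pos: [466.0, 82.5, 143.2]
ee_rot: [-180.0, 0.0, -158.4]
force: [0.2, -0.7, -0.2]
gripper_width: 15.6
t 25.025 pos [466.   82.5 143.2] rot [-180.     0.  -158.4] q [   8.7   10.8  105.6   -0.    63.7 -103. ] F [ 0.2 -0.7 -0.2] T [ 0.15 -0.13  0.13] w 15.6
turn [-1.19  0.    4.86] shift [-0.82 19.38 -0.2 ]
turn [-0.59  0.    2.43] shift [-0.21  9.7  -0.05]
2.75 [  2.49   0.   -10.38]
1.25 [ 1.19  0.   -4.7 ]
-1.25 [-1.29  0.    4.68]
-2 [-2.12  0.    7.47]
-1 [-1.03  0.    3.74]
```

```bash
python3 -m creep '[[1,2.5,0,-10.4,0,2.75,0],[1,2.5,0,-10.4,0,2.75,0],[1,2.5,0,-10.4,0,2.75,0],[1,2.5,0,-10.4,0,2.75,0],[1,2.5,0,-10.4,0,2.75,0]]' >/dev/null; python3 go.py; python3 -m creep '[[1,0,0,0,0,0,0],[1,-0.2,9.7,0,-0.59,0,2.43],[1,-0.8,19.4,-0.2,-1.19,0,4.86],[1,-0.8,19.4,-0.2,-1.19,0,4.86]]' >/dev/null; python3 go.py
```

```text
t 25.65 pos [458.8  79.8 195.4] rot [ 180.   -13.9 -158.4] q [  10.6   16.1   91.9   -2.6   85.6 -100.6] F [-0.3  0.2 -6.5] T [ 0.4  -0.66  0.09] w 15.8
t 26.15 pos [445.6 127.  195. ] rot [ 180.   -13.7 -171. ] q [ 13.6  15.9  92.2   1.1  85.5 -85.6] F [-0.1  1.1 -5.4] T [ 0.38 -0.69  0.21] w 15.2
```

```bash
python3 -m creep '[[1,-0.8,19.4,-0.2,-1.19,0,4.86],[1,-0.8,19.4,-0.2,-1.19,0,4.86],[1,-0.8,19.4,-0.2,-1.19,0,4.86],[1,-0.8,19.4,-0.2,-1.19,0,4.86]]' >/dev/null; python3 go.py; python3 -m creep '[[1,-0.8,19.4,-0.2,-1.19,0,4.86],[1,-0.8,19.4,-0.2,-1.19,0,4.86],[1,-0.8,19.4,-0.2,-1.19,0,4.86],[1,0,0,0,0,0,0]]' >/dev/null; python3 go.py;python3 - <<'E'
from workcell import grab_frame,state
import cv2,pickle
d={n:grab_frame(n) for n in("top","side","wrist")};d["s"]=state();pickle.dump(d,open("r.pkl","wb"))
import numpy as np
s=cv2.resize(d["side"]["frame"][200:360,190:350,::-1],None,fx=3,fy=3)
cv2.imwrite("pics/r.png",cv2.resize(np.hstack([d["wrist"]["frame"][:,:,::-1],s]),None,fx=.7,fy=.7))
cv2.imwrite("pics/rt.png",d["top"]["frame"][:,:,::-1])
E
```

```text
t 26.65 pos [446.  204.6 195.1] rot [180.  -13.8 169. ] q [ 18.2  17.2  90.4   6.7  84.5 -62.1] F [-2.   1.4 -5. ] T [ 0.37 -0.41  0.38] w 15.5
t 27.15 pos [463.9 260.8 195.1] rot [179.9 -13.9 154.2] q [ 21.   19.3  87.4  10.2  83.  -45.2] F [-3.3  4.2 -3.9] T [0.65 0.   0.29] w 15.3
```

View pics/r.png

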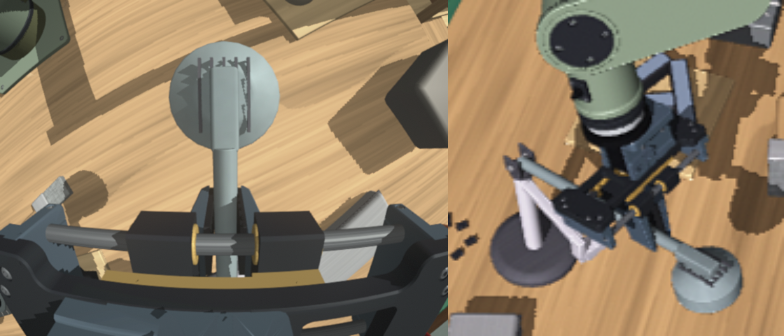

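View pics/rt.png

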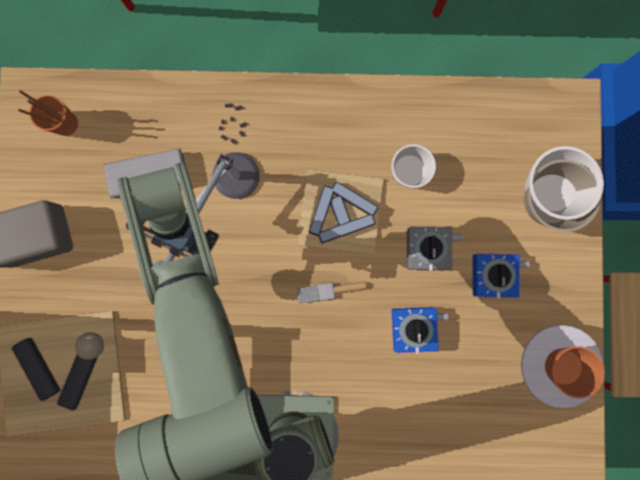

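Run:
```python
from h import *
d=pickle.load(open("a.pkl","rb"))
def v(n,cx,cy,h,s):
    f=d[n];x0,y0=cx-h,cy-h
    im=cv2.resize(f["frame"][y0:cy+h,x0:cx+h,::-1],None,fx=s,fy=s,interpolation=cv2.INTER_CUBIC)
    for az,col in((143.3,(0,0,255)),):
        a=np.radians(az);ex=np.array([np.cos(a),np.sin(a)]);ey=np.array([-np.sin(a),np.cos(a)])
        for sy in(-1,1):
            for x in(140,160):
                for y in(13,23):
                    p=np.array([666,160])+ex*x+ey*sy*y
                    u,w=proj(f,(p[0],p[1],214));cv2.circle(im,(int((u-x0+.5)*s),int((w-y0+.5)*s)),2,col,-1)
        u,w=proj(f,(666,160,200));cv2.circle(im,(int((u-x0+.5)*s),int((w-y0+.5)*s)),3,(0,255,0),-1)
    return im
cv2.imwrite("pics/s.png",np.hstack([v("top",205,185,35,5.7),v("side",245,295,35,5.7)]))
```

```text
(no output)
```

View pics/s.png

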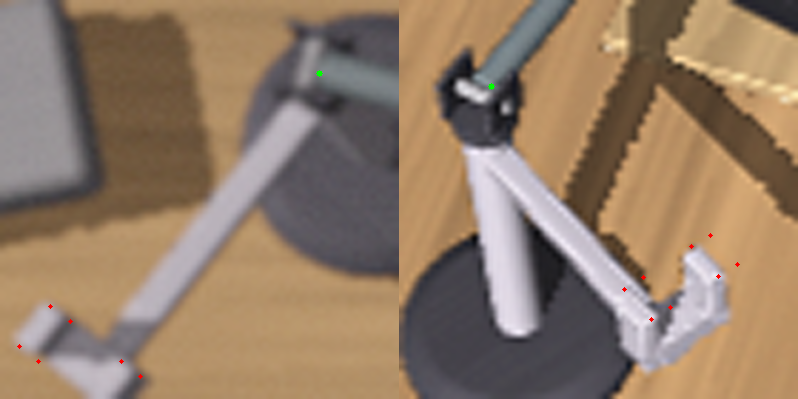

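```bash
python3 -m creep '[[1,-0.8,19.4,-0.2,-1.19,0,4.86],[1,-0.2,9.7,0,-0.59,0,2.43],[1,-0.2,9.7,0,-0.59,0,2.43],[1,0,0,0,0,0,0]]' >/dev/null; python3 go.py;python3 - <<'E'
from workcell import grab_frame,state
import cv2,pickle
d={n:grab_frame(n) for n in("top","side","wrist")};d["s"]=state();pickle.dump(d,open("t.pkl","wb"))
import numpy as np
s=cv2.resize(d["side"]["frame"][250:350,200:300,::-1],None,fx=4.8,fy=4.8,interpolation=cv2.INTER_CUBIC)
t=cv2.resize(d["top"]["frame"][140:240,150:250,::-1],None,fx=4.8,fy=4.8,interpolation=cv2.INTER_CUBIC)
cv2.imwrite("pics/t.png",cv2.resize(np.hstack([s,t]),None,fx=.83,fy=.83))
E
```

```text
t 27.8 pos [483.3 294.5 195.2] rot [180.  -14.  144.2] q [ 22.4  21.   84.8  12.   81.8 -34.3] F [-4.5  6.  -4.2] T [0.92 0.16 0.34] w 15.6
```

View pics/t.png

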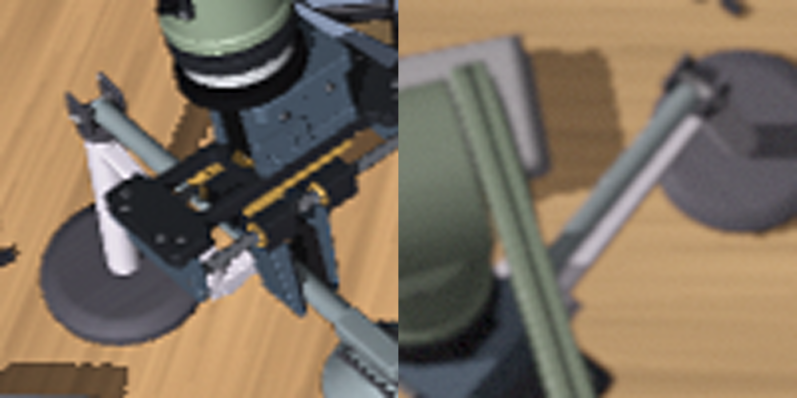

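Run:
```python
from h import *
d=pickle.load(open("t.pkl","rb"));T=d["top"];g=T["frame"]
# bar left/right edges per row in top image: print row profiles
for v in range(165,204,5):
    print(v,[tuple(int(c) for c in g[v,u]) for u in range(int(223-(v-162)*.83)-7,int(223-(v-162)*.83)+14)])
```

```text
165 [(175, 141, 106), (154, 127, 105), (124, 110, 109), (114, 114, 120), (127, 131, 136), (138, 144, 147), (136, 144, 148), (132, 139, 143), (117, 125, 127), (106, 111, 114), (90, 96, 98), (76, 80, 83), (75, 75, 79), (85, 81, 88), (83, 79, 85), (67, 67, 71), (67, 64, 68), (68, 65, 69), (64, 63, 65), (69, 64, 70), (83, 79, 85)]
170 [(189, 155, 112), (188, 153, 109), (185, 153, 114), (174, 152, 129), (153, 147, 144), (138, 144, 147), (134, 141, 144), (128, 134, 139), (117, 123, 126), (104, 110, 112), (89, 93, 96), (96, 97, 100), (133, 128, 134), (168, 161, 170), (185, 178, 186), (174, 165, 173), (143, 138, 144), (103, 96, 103), (85, 80, 86), (84, 79, 85), (87, 84, 86)]
175 [(120, 94, 63), (146, 116, 81), (169, 138, 103), (169, 146, 121), (157, 148, 140), (145, 147, 149), (134, 140, 145), (126, 133, 137), (113, 120, 122), (98, 105, 107), (89, 94, 98), (97, 98, 102), (139, 134, 140), (174, 167, 175), (192, 184, 192), (189, 181, 190), (166, 158, 166), (126, 120, 127), (97, 93, 99), (92, 87, 96), (92, 90, 98)]
180 [(118, 91, 61), (118, 93, 67), (120, 98, 77), (125, 113, 104), (130, 132, 13
[... 966 characters left out ...]
)]
195 [(188, 152, 110), (187, 153, 108), (185, 151, 108), (181, 150, 117), (167, 146, 130), (151, 144, 140), (135, 141, 143), (128, 135, 139), (118, 124, 128), (105, 111, 114), (91, 96, 99), (86, 89, 92), (112, 109, 116), (158, 153, 159), (185, 178, 185), (193, 186, 195), (191, 185, 194), (172, 166, 175), (152, 139, 141), (158, 131, 112), (175, 141, 103)]
200 [(119, 128, 113), (121, 124, 105), (144, 125, 98), (166, 136, 102), (154, 128, 103), (120, 107, 95), (88, 88, 88), (79, 85, 86), (76, 83, 85), (75, 80, 83), (71, 76, 79), (79, 82, 86), (116, 113, 117), (157, 150, 157), (185, 176, 184), (194, 187, 195), (190, 184, 192), (176, 169, 179), (151, 139, 144), (154, 130, 110), (176, 144, 107)]
```

Run:
```python
from h import *
T=pickle.load(open("t.pkl","rb"))["top"];A=pickle.load(open("a.pkl","rb"))["top"];g=A["frame"].astype(int)
for piv in((666,160),(669,162)):
    P=[]
    for u,v in((216.7,170),(208.2,180),(200.2,190),(196.0,195)):
        z=200
        for _ in range(20):
            p=onz(T,u,v,z);z=200+np.hypot(*(p[:2]-piv))*np.tan(np.radians(13.9))
        P.append(p)
    P=np.array(P);k=np.polyfit(P[:,0],P[:,1],1)[0];print(piv,np.round(P,1),"line az",180+np.degrees(np.arctan(k)),"from piv",np.degrees(np.arctan2(P[-1,1]-piv[1],P[-1,0]-piv[0])))
# bracket edges in A: bright lilac (b>=r-5) 
C=[]
for v in range(165,204,3):
    row=g[v,170:236];lil=(row[:,2]>row[:,0]-12)&(row[:,0]>135)
    us=np.where(lil)[0]+170
    if len(us): C.append((us.mean(),v));print(v,us.min(),us.max())
C=np.array(C)
np.save("C.npy",C)
```

```text
(666, 160) [[646.8 178.6 206.6]
 [622.1 196.  214. ]
 [597.9 212.1 221.2]
 [585.8 220.5 224.9]] line az 145.59446110761604 from piv 142.9697925618669
(669, 162) [[646.7 178.5 206.9]
 [622.1 195.9 214.3]
 [597.8 212.  221.5]
 [585.8 220.4 225.2]] line az 145.60623753344296 from piv 144.92914910028327
165 170 180
168 170 222
171 170 224
174 170 222
177 170 220
180 170 217
183 209 215
186 207 213
189 204 210
192 202 208
195 200 206
198 197 203
201 195 201
```

```bash
python3 -m creep '[[1,0,1.9,0,-0.12,0,0.5],[1,-1.3,0,4.7,0,-1.25,0],[1,-1.3,0,4.7,0,-1.25,0],[1,-1.3,0,4.7,0,-1.25,0],[1,0,0,0,0,0,0]]' >/dev/null; python3 go.py;python3 - <<'E'
from workcell import grab_frame,state
import cv2,pickle
d={n:grab_frame(n) for n in("top","side","wrist")};d["s"]=state();pickle.dump(d,open("u.pkl","wb"))
import numpy as np
s=cv2.resize(d["side"]["frame"][270:340,220:300,::-1],None,fx=7,fy=7,interpolation=cv2.INTER_CUBIC)
t=cv2.resize(d["top"]["frame"][170:240,150:200,::-1],None,fx=7,fy=7,interpolation=cv2.INTER_CUBIC)
cv2.imwrite("pics/u.png",cv2.resize(np.hstack([s,t]),None,fx=.87,fy=.87))
E
```

```text
t 28.575 pos [484.7 295.1 180.2] rot [180.  -10.2 143.7] q [ 24.4  20.3  87.2   9.1  77.6 -31.7] F [-4.5  6.  -4.3] T [0.9  0.17 0.44] w 15.2
```

View pics/u.png

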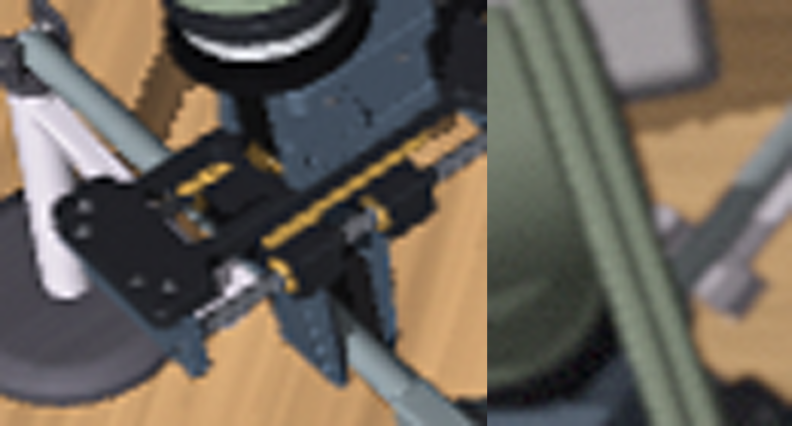

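Run:
```python
from h import *
d=pickle.load(open("u.pkl","rb"));T=d["top"];g=T["frame"].astype(int)
x0=185
for v in (172,176,180,184,188,192,196,200,204,208,212):
    print(v,' '.join(f"{g[v,u,0]-g[v,u,2]:d}/{g[v,u].mean():.0f}" for u in range(180,222)))
```

```text
172 1/159 2/153 2/133 1/106 0/80 0/63 19/72 38/88 51/89 54/92 51/92 53/92 55/92 54/89 53/92 52/92 51/93 54/91 54/91 52/91 54/91 53/93 53/92 51/91 54/94 58/105 71/125 75/144 79/148 77/150 68/145 39/144 10/145 -7/142 -12/139 -10/132 -9/116 -8/103 -7/93 -5/117 -3/153 -2/182
176 3/161 0/158 2/149 1/128 2/101 0/74 7/69 24/79 44/90 54/93 55/92 53/94 54/93 56/90 53/93 53/94 53/94 53/94 52/93 53/93 53/91 53/88 50/92 55/88 52/90 55/94 59/109 55/130 31/146 4/146 -9/143 -12/138 -11/128 -9/116 -9/96 -6/94 -2/119 -1/158 0/183 -1/186 0/171 0/138
180 2/152 1/149 1/143 2/131 2/107 1/85 1/63 9/67 30/82 48/89 57/91 54/94 53/92 52/92 53/94 53/90 53/91 52/94 54/92 56/91 53/93 55/90 54/91 47/94 28/108 6/126 -4/139 -11/142 -12/138 -12/128 -7/109 -5/94 -5/95 -2/124 -1/160 -2/184 0/187 -2/166 -1/129 -2/98 -1/91 -2/93
184 -1/74 6/65 9/68 12/72 15/71 24/76 38/82 46/90 52/93 58/97 57/96 56/97 55/97 54/101 55/96 53/96 55/96 56/95 54/96 58/93 48/100 29/113 7/127 -6/138 -11/142 -11/134 -10/125 -10/105 -8/90 -6/94 -2/130 -1/168 0/188 0/184 -1/160 -1/124 -3/103 -4/111 -4/110 -4/105 -2/98 -1/95
188 58/97 57/98 56/98
[... 1316 characters left out ...]
3 78/151 78/151 76/153 78/154 79/153 78/152 79/152 78/153 77/154 77/154 78/152 77/154 77/154 77/155 77/154 77/156 79/154 77/155
208 0/89 -2/90 -4/97 -5/89 -3/80 -8/81 -9/86 -8/85 -7/82 -6/82 -7/79 -2/91 -1/115 -1/128 -2/127 3/119 25/119 58/132 74/146 78/152 80/151 75/153 78/153 78/153 79/152 76/154 79/153 77/153 78/154 79/153 79/153 77/155 79/154 79/155 76/156 78/155 77/156 78/155 77/156 77/156 80/156 78/157
212 -5/80 -8/84 -6/84 -8/84 -6/83 -7/80 -7/76 -3/85 -3/103 -2/120 -2/124 -1/120 5/113 27/115 59/131 75/148 80/151 80/152 79/151 79/152 77/153 77/152 77/153 78/152 77/154 79/153 81/153 78/154 79/153 77/154 75/156 76/157 78/153 77/154 77/156 76/156 77/156 78/155 78/154 78/154 77/155 79/155
```

Run:
```python
from h import *
T=pickle.load(open("u.pkl","rb"))["top"]
piv=np.array((668,162.5));P=[]
for u,v in((208.3,180),(204.9,184),(202.2,188),(199.2,192),(195.9,196),(193.2,200),(190.3,204)):
    z=200
    for _ in range(20):
        p=onz(T,u,v,z);z=200+np.hypot(*(p[:2]-piv))*np.tan(np.radians(10.2))
    P.append(p)
P=np.array(P);k,c=np.polyfit(P[:,0],P[:,1],1);print(np.round(P,1),"az",180+np.degrees(np.arctan(k)))
m=P.mean(0);print("from pivot",np.degrees(np.arctan2(m[1]-piv[1],m[0]-piv[0])))
F=(onz(T,178.2,207.9,214)+onz(T,190,216.5,214))/2;print("fork",F,"offset of bar line there (perp)",(F[1]-(k*F[0]+c))/np.hypot(1,k))
print("at x=pivot line y",k*668+c)
```

```text
[[622.7 196.5 210.2]
 [613.1 203.5 212.3]
 [603.5 209.  214.3]
 [593.9 215.2 216.4]
 [584.4 221.9 218.5]
 [574.9 227.3 220.4]
 [565.4 233.2 222.4]] az 147.4436784662232
from pivot 144.53256833069986
fork [547.41000154 248.41594422 214.        ] offset of bar line there (perp) 2.9065116842182364
at x=pivot line y 167.97650794525185
```

```bash
python3 -m creep '[[1,0,2.3,0,-0.11,0,0.6],[1,-1.3,0,4.7,0,-1.25,0],[1,-1.3,0,4.7,0,-1.25,0],[1,0,0,0,0,0,0]]' >/dev/null; python3 go.py; python3 -m creep '[[1,-1.0,0,3.7,0,-1,0],[1,-1.0,0,3.7,0,-1,0],[1,0,0,0,0,0,0]]' >/dev/null; python3 go.py
```

```text
t 29.225 pos [486.9 296.3 170.4] rot [-180.    -7.7  143.1] q [ 25.7  20.1  88.7   7.1  74.9 -29.4] F [-4.   6.5 -4.4] T [0.87 0.17 0.54] w 15.4
t 29.6 pos [487.8 295.6 162.7] rot [-180.    -5.7  143.1] q [ 26.7  19.9  89.9   5.4  72.8 -28.1] F [-3.1  5.2 -4.2] T [0.94 0.2  0.48] w 15.6
```

```bash
python3 -m creep '[[1,-1.0,0,3.7,0,-1,0],[1,-1.0,0,3.7,0,-1,0],[1,0,0,0,0,0,0]]' >/dev/null; python3 go.py; python3 -m creep '[[1,-1.0,0,3.7,0,-1,0],[1,-1.0,0,3.7,0,-1,0],[1,0,0,0,0,0,0]]' >/dev/null; python3 go.py;  python3 -m creep '[[1,-1.0,0,3.7,0,-1,0],[1,-0.6,0,2.5,0,-0.7,0],[1,0,0,0,0,0,0]]' >/dev/null; python3 go.py;python3 - <<'E'
from workcell import grab_frame,state
import cv2,pickle
d={n:grab_frame(n) for n in("top","side","wrist")};d["s"]=state();pickle.dump(d,open("v.pkl","wb"))
import numpy as np
s=cv2.resize(d["side"]["frame"][270:340,220:300,::-1],None,fx=7,fy=7,interpolation=cv2.INTER_CUBIC)
t=cv2.resize(d["top"]["frame"][170:240,150:200,::-1],None,fx=7,fy=7,interpolation=cv2.INTER_CUBIC)
cv2.imwrite("pics/v.png",cv2.resize(np.hstack([s,t]),None,fx=.87,fy=.87))
E
```

```text
t 29.975 pos [489.  294.6 155.1] rot [-180.    -3.7  143.1] q [ 27.7  19.7  91.2   3.6  70.8 -26.5] F [-4.2  5.6 -6.1] T [0.95 0.25 0.54] w 15.1
t 30.35 pos [490.5 293.9 150.3] rot [179.9  -1.7 143.1] q [ 28.8  19.4  92.2   1.7  68.9 -24.9] F [-4.9  3.9  6.7] T [0.72 1.01 0.58] w 15.4
t 30.725 pos [492.3 293.  149.3] rot [1.797e+02 1.000e-01 1.430e+02] q [ 29.6  19.   92.9   0.   67.7 -23.4] F [-12.1  -0.6  29.9] T [-0.08  2.35  0.46] w 15.5
```

View pics/v.png

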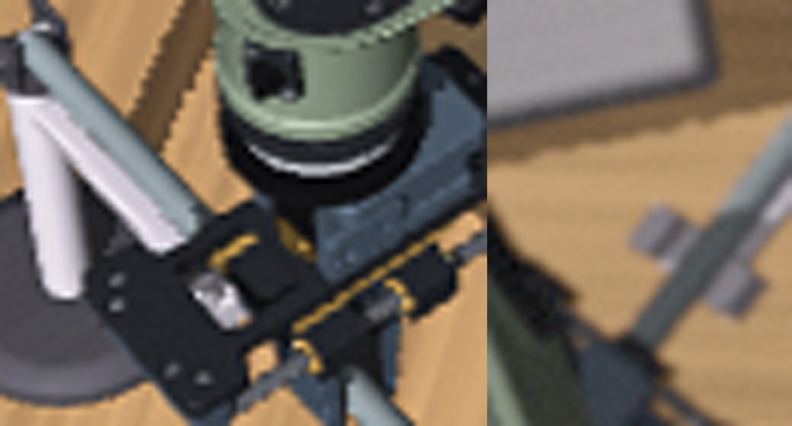

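```bash
python3 -m creep '[[1,0,0,-4,0,0,0],[1,0,0,0,0,0,0]]' >/dev/null; python3 go.py;python3 - <<'E'
from h import *
T=pickle.load(open("v.pkl","rb"))["top"];A=pickle.load(open("a.pkl","rb"))["top"]
def c(f): return cv2.resize(f["frame"][190:230,165:215,::-1],None,fx=8,fy=8,interpolation=cv2.INTER_CUBIC)
im=np.hstack([c(T),c(A)])
cv2.imwrite("pics/w.png",im)
E
```

```text
t 31.125 pos [492.  292.9 149.7] rot [1.798e+02 1.000e-01 1.430e+02] q [ 29.6  19.1  92.8   0.   67.9 -23.4] F [-7.6  1.7 13.3] T [0.54 1.5  0.43] w 15.1
```

View pics/w.png

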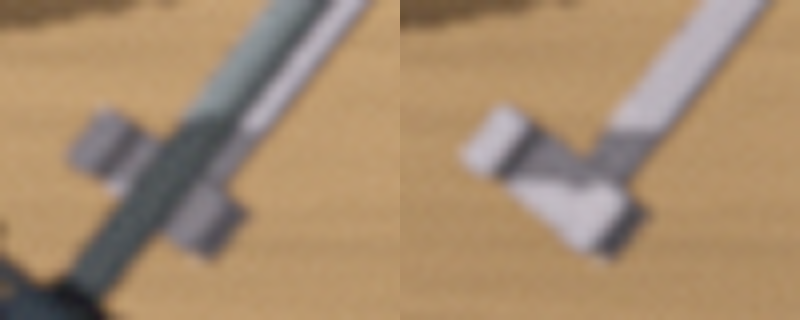

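```bash
python3 -m creep '[[1,0,0,-2,0,0,0],[1,0,0,0,0,0,0]]' >/dev/null; python3 go.py; python3 -m creep '[[0.75,0,0,0,0,0,0],[0.75,0,0,0,0,0,0]]' >/dev/null; python3 go.py;python3 -m creep '[[0,0,0,0,0,0,0],[0,0,0,0,0,0,0],[0,0,0,0,0,0,0],[0,0,0,0,0,0,0],[0,0,0,0,0,0,0]]' >/dev/null; python3 go.py;python3 - <<'E'
from workcell import grab_frame,state
import cv2,pickle
d={n:grab_frame(n) for n in("top","side","wrist")};d["s"]=state();pickle.dump(d,open("x.pkl","wb"))
import numpy as np
s=cv2.resize(d["side"]["frame"][260:360,220:320,::-1],None,fx=4.8,fy=4.8,interpolation=cv2.INTER_CUBIC)
cv2.imwrite("pics/x.png",cv2.resize(np.hstack([s,d["wrist"]["frame"][:,:,::-1]]),None,fx=.7,fy=.7))
E
```

```text
t 31.375 pos [491.9 292.8 149.9] rot [179.9   0.  143. ] q [ 29.6  19.1  92.7   0.   68.  -23.4] F [-4.7  3.3  5.8] T [0.73 1.07 0.4 ] w 15.3
t 31.625 pos [494.  291.  148.8] rot [180.    0.3 143. ] q [ 29.5  19.2  92.7  -0.3  67.9 -23.4] F [-0.1 -0.2 -0.1] T [ 0.05 -0.14 -0.03] w 22.7
t 32.25 pos [493.8 291.2 148.7] rot [-180.     0.2  143. ] q [ 29.5  19.3  92.7  -0.2  68.  -23.4] F [-0.1 -0.1  0.3] T [ 0.03 -0.15  0.01] w 70.0
```

View pics/x.png

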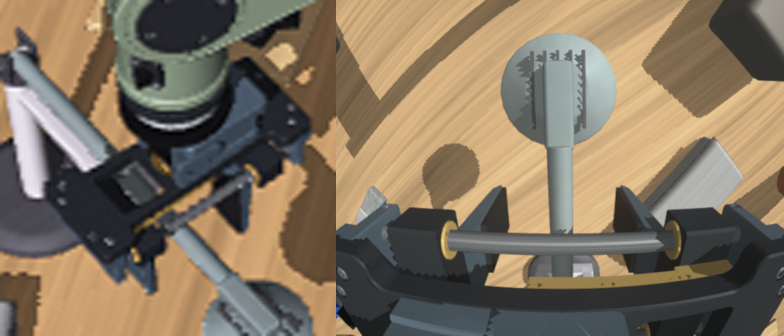

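```bash
python3 -m creep '[[0,0,0,-15,0,0,0],[0,0,0,-30,0,0,0],[0,0,0,-40,0,0,0],[0,0,0,-40,0,0,0]]' >/dev/null; python3 -m creep '[[0,60,0,-10,0,0,0],[0,60,0,-10,0,0,0],[0,50,0,0,0,0,0],[0,0,0,0,0,0,0]]' >/dev/null; python3 go.py;python3 - <<'E'
from workcell import grab_frame,state
import cv2,pickle
d={n:grab_frame(n) for n in("top","side","wrist")};d["s"]=state();pickle.dump(d,open("y.pkl","wb"))
import numpy as np
s=cv2.resize(d["side"]["frame"][255:335,210:310,::-1],None,fx=8,fy=8,interpolation=cv2.INTER_CUBIC)
cv2.imwrite("pics/y.png",s)
cv2.imwrite("pics/yt.png",cv2.resize(d["top"]["frame"][150:230,160:240,::-1],None,fx=7,fy=7,interpolation=cv2.INTER_CUBIC))
E
```

```text
t 33.4 pos [355.4 395.6 294.6] rot [179.9   0.2 143.2] q [47.  11.4 82.7 -0.2 85.8 -6.3] F [ 0.5 -0.5  0.5] T [ 0.06 -0.2   0.  ] w 91.3
```

View pics/y.png

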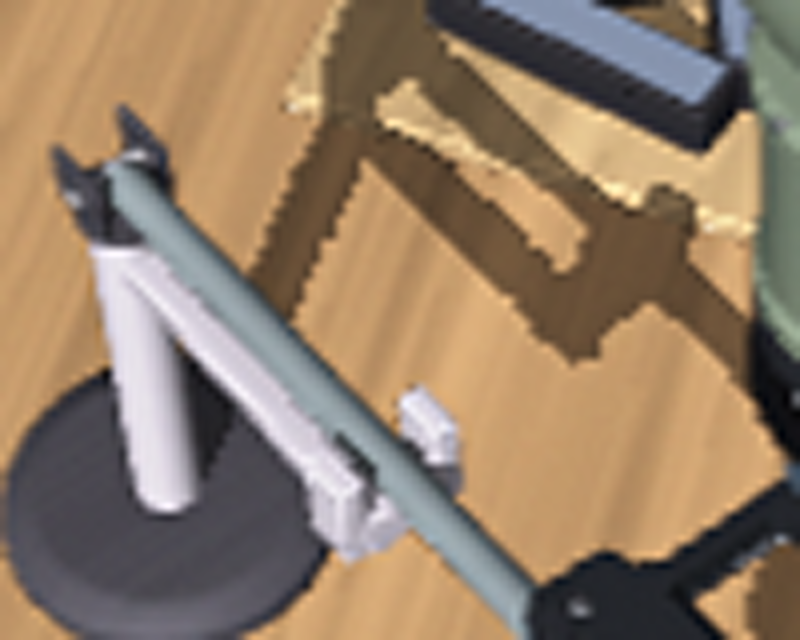

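View pics/yt.png

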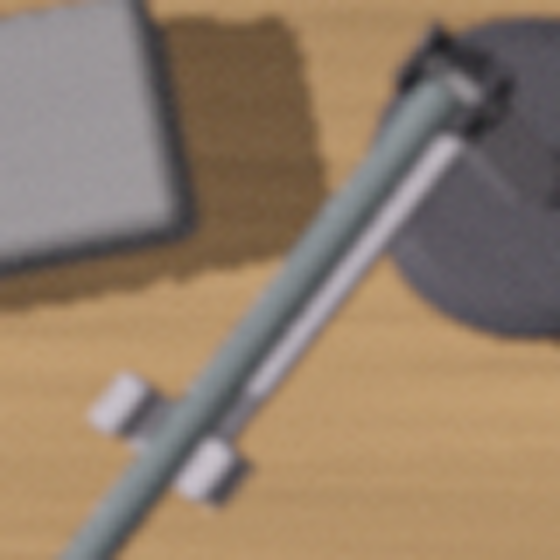

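```bash
python3 -m creep '[[0,34,25,-10,0,0,0],[0,34,25,-10,0,0,0],[0,34,25,0,0,0,0],[0,34,25,0,0,0,0],[0,34,25,0,0,0,0]]' >/dev/null; python3 -m creep '[[0,0,0,0,0,0,0]]' >/dev/null; python3 go.py;python3 - <<'E'
from workcell import grab_frame,state
import cv2,pickle
d={n:grab_frame(n) for n in("top","side","wrist")};d["s"]=state();pickle.dump(d,open("z.pkl","wb"))
import numpy as np
s=cv2.resize(d["side"]["frame"][260:390,210:340,::-1],None,fx=6,fy=6,interpolation=cv2.INTER_CUBIC)
cv2.imwrite("pics/z.png",cv2.resize(s,(600,600)))
cv2.imwrite("pics/zt.png",cv2.resize(d["top"]["frame"][150:270,120:240,::-1],None,fx=5,fy=5,interpolation=cv2.INTER_CUBIC))
E
```

```text
t 34.3 pos [297.7 597.5 310.6] rot [-179.9    0.2  143. ] q [62.6 25.1 60.8 -0.2 94.3  9.6] F [ 0.8 -0.4  0.7] T [ 0.05 -0.17  0.03] w 91.5
```

View pics/z.png

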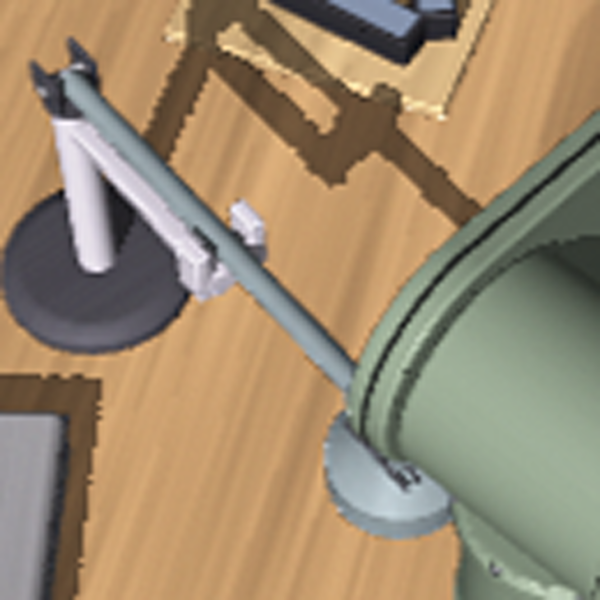

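View pics/zt.png

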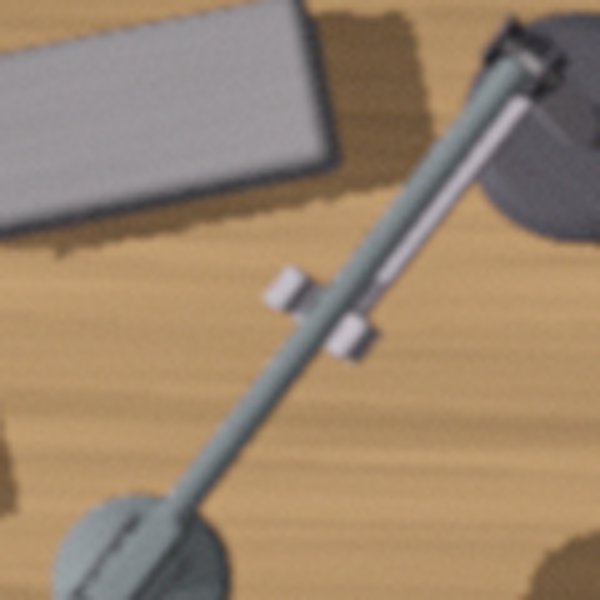

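```bash
cat > lift.py <<'E'
from h import *
def axis(f,box,byrow):
    g=f["frame"].astype(int);x0,y0,x1,y1=box
    m=((g[:,:,1]-g[:,:,0]>=3)&(g[:,:,2]-g[:,:,0]>=3)).astype(np.uint8);k=np.zeros_like(m);k[y0:y1,x0:x1]=m[y0:y1,x0:x1]
    n,l,st,_=cv2.connectedComponentsWithStats(k,connectivity=8);i=1+np.argmax(st[1:,4]);ys,xs=np.where(l==i)
    P=[]
    for t in (range(y0,y1) if byrow else range(x0,x1)):
        q=xs[ys==t] if byrow else ys[xs==t]
        if 3<=len(q)<=16:P.append(((q.min()+q.max())/2,t,len(q)) if byrow else (t,(q.min()+q.max())/2,len(q)))
    P=np.array(P,float);vx,vy,cx,cy=cv2.fitLine(P[:,:2].astype(np.float32),cv2.DIST_HUBER,0,.01,.01).ravel()
    r=(P[:,0]-cx)*vy-(P[:,1]-cy)*vx
    print(len(P),"w",P[:,2].mean(),"rms",r.std());return (cx,cy),(vx,vy)
def line(T,bt,rt,S,bs,rs):
    N=[]
    for f,b,r in((T,bt,rt),(S,bs,rs)):
        c,v=axis(f,b,r);_,d1=ray(f,*c);_,d2=ray(f,c[0]+50*v[0],c[1]+50*v[1]);n=np.cross(d1,d2);N.append((n/np.linalg.norm(n),ray(f,*c)[0]))
    d=np.cross(N[0][0],N[1][0]);d/=np.linalg.norm(d)
    A=np.array([N[0][0],N[1][0],d]);
    p=np.linalg.solve(A,[N[0][0]@N[0][1],N[1][0]@N[1][1],d@np.array([620,150,200])])
    return p,d
E
python3 - <<'E'
from lift import *
a=pickle.load(open("a.pkl","rb"));z=pickle.load(open("z.pkl","rb"))
for nm,D,bt,rt,bs,rs in(("start",a,(235,158,325,196),False,(226,215,272,272),True),("now",z,(165,170,222,243),True,(228,278,283,338),False)):
    p,d=line(D["top"],bt,rt,D["side"],bs,rs)
    if d[2]*0+ (d[1] if nm=="now" else -d[1])<0:d=-d
    piv=np.array([668,162.5]);t0=(piv-p[:2])@d[:2]/(d[:2]@d[:2])
    print(nm,"at axis",p+t0*d,"az",np.degrees(np.arctan2(d[1],d[0]))%360,"lift rad",np.arctan2(d[2],np.hypot(*d[:2])),"z at 150",(p+(t0+150)*d)[2])
E
```

```text
90 w 5.711111111111111 rms 0.5124137107191767
57 w 5.9298245614035086 rms 0.49917572271229854
start at axis [668.12923278 162.46750089 201.84036439] az 255.88412207364752 lift rad -0.004844546009477025 z at 150 201.11368533112952
69 w 5.492753623188406 rms 0.2579798927289038
55 w 7.927272727272728 rms 0.3584157161896439
now at axis [669.50818976 164.60135172 194.45831394] az 144.3321033248888 lift rad 0.0036476414393906754 z at 150 195.00545894282737
```

Run:
```python
from h import *
x=pickle.load(open("x.pkl","rb"));z=pickle.load(open("z.pkl","rb"));y=pickle.load(open("y.pkl","rb"));p=pickle.load(open("p.pkl","rb"))
def c(f,x0,y0,x1,y1,s):return cv2.resize(f["frame"][y0:y1,x0:x1,::-1],None,fx=s,fy=s,interpolation=cv2.INTER_CUBIC)
cv2.imwrite("pics/q1.png",np.hstack([c(x["wrist"],270,150,370,250,4),c(z["top"],130,230,170,270,10)]))
cv2.imwrite("pics/q2.png",c(z["wrist"],0,0,640,480,1))
```

```text
(no output)
```

View pics/q1.png

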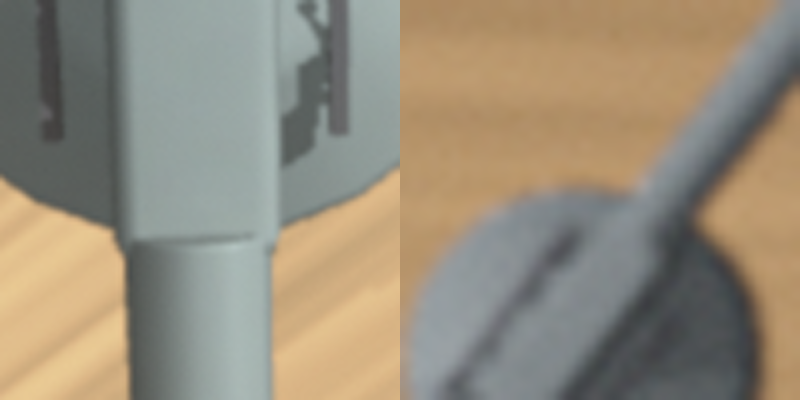

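View pics/q2.png

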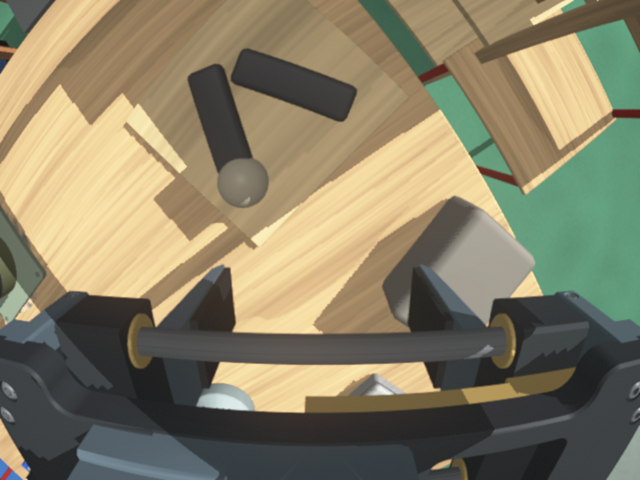

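Run:
```python
from h import *
from workcell import state
z=pickle.load(open("z.pkl","rb"));a=pickle.load(open("a.pkl","rb"))
c=lambda f,x0,y0,x1,y1,s:cv2.resize(f["frame"][y0:y1,x0:x1,::-1],None,fx=s,fy=s,interpolation=cv2.INTER_CUBIC)
cv2.imwrite("pics/fin.png",np.vstack([c(z["top"],290,140,470,310,1.7),c(a["top"],290,140,470,310,1.7)]))
s=state();print(s["time_s"],s["force"],s["qvel"].round(2))
```

```text
34.45 [ 0.52879232  0.21405943 -0.46932684] [-0.2  -1.03  0.38  0.24 -0.18  0.14]
```

View pics/fin.png

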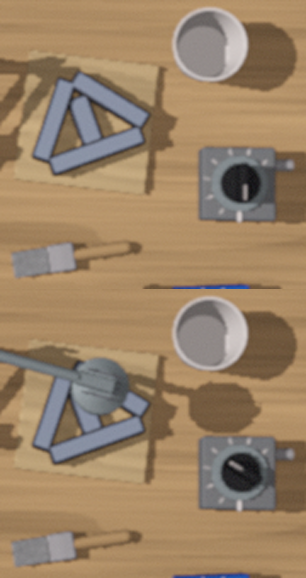

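Run:
```python
from h import *
z=pickle.load(open("z.pkl","rb"))["top"]
im=cv2.resize(z["frame"][215:280,400:465,::-1],None,fx=9,fy=9,interpolation=cv2.INTER_CUBIC);cv2.imwrite("pics/kn.png",im)
g=z["frame"].astype(int).min(2)
ys,xs=np.where(g[240:256,424:442]>95);print(list(zip(xs+424,ys+240)))
P=np.column_stack([xs+424,ys+240]).astype(np.float32);vx,vy,cx,cy=cv2.fitLine(P,cv2.DIST_L2,0,.01,.01).ravel()
p=onz(z,cx,cy,94);q=onz(z,cx+5*vx,cy+5*vy,94);d=q-p;print(p,np.degrees(np.arctan2(d[1],d[0])))
```

```text
[(np.int64(433), np.int64(249)), (np.int64(434), np.int64(249)), (np.int64(433), np.int64(250)), (np.int64(434), np.int64(250)), (np.int64(435), np.int64(250)), (np.int64(433), np.int64(251)), (np.int64(434), np.int64(251)), (np.int64(435), np.int64(251)), (np.int64(433), np.int64(252)), (np.int64(434), np.int64(252)), (np.int64(435), np.int64(252)), (np.int64(433), np.int64(253)), (np.int64(434), np.int64(253)), (np.int64(435), np.int64(253)), (np.int64(433), np.int64(254)), (np.int64(434), np.int64(254)), (np.int64(435), np.int64(254)), (np.int64(433), np.int64(255)), (np.int64(434), np.int64(255)), (np.int64(435), np.int64(255))]
[ 472.39147412 -342.49385053   94.        ] -176.71592964174346
```

View pics/kn.png

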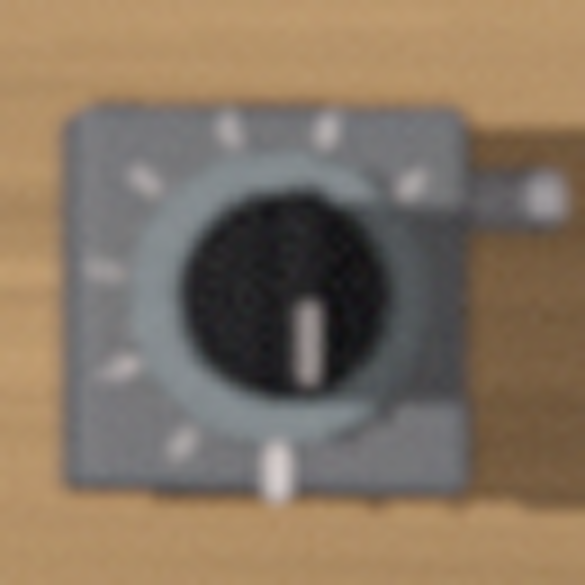

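```bash
python3 -c "
from workcell import job_done,state
print(job_done(),state()['time_s'])"
```

```text
the job is handed in; nothing more can be done
the job is handed in; nothing more can be done
```

I turned the dimmer fully off and parked the lamp arm in its fork, then handed the job in at about 34.5 s of the 72 s allowed. The hand-in gives no verdict.

**Dimmer:** I turned the grey box's knob anticlockwise until the torque rose to about 0.8 N m and the fingers began to slip. The white mark then lined up with the long tick, at about 183° in the final picture.

**Lamp arm:** I lifted it, swung it clear of the relief and set it down level over clear table. There I re-gripped it, because the last joint's range was too small for the whole swing. I then lifted it again, swung it over the fork, and lowered it in small steps before letting go.

**Final checks:**
- The last top and side pictures show the bar between the two prongs, at 144.3°, against 143–144.5° measured for the fork.
- Two-camera measurement puts the lift at about 0.004 rad, and the bar's width in the wrist picture gives about −0.02 rad. Both fit an arm that is fully down.
- The relief, tub and brush look unmoved in the before and after pictures. I did not make that close comparison for the pencil tin.
- Nothing was touching the robot at the end.

**What failed or disagreed:**
- The visible fingertips sit about 38 mm short of the reported TCP. Because of this my first grip on the knob closed on air; I measured the offset and corrected for it.
- During the last lowering, support came about 6 mm earlier than expected, and the force rose to 30 N before I backed off. I think the bar had slid in the grip, but I did not confirm that.
- The same two-camera fit put the parked bar's absolute height about 6 mm low, so I relied on its slope instead.

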